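Eject the used pipette tip into the waste tray

TASK

The pipette clamped slantwise in the stand still has a used tip on it. Slide or set the steel waste tray flat on the deck so that the whole tip is over it and let go of it; then press the green thumb button right down to its stop so that the tip drops into the tray, and let the button spring back up. Keep the robot off the contaminated tip, and leave the other labware where it stands.

Things in the scene. Friction and masses are not known exactly. Their poses are not given: they have to be found in the camera images.
- stand: Fixed frame holding the pipette: dark base (x -100 to +25, y -75 to +75, 12 mm high) and two aluminium uprights (20 x 20 mm, 370 high, at x 0, y +-45). Origin on the deck midway between the uprights; z up, x level, from button to tip, away from the robot. The pipette lies in the x-z plane, 38 degrees from vertical; its tip's point stands at x +126, y 0, z 70 mm.
- light_bar (a point): Middle of the robot-side lower edge of the light bar across the top of the stand: 190 mm long (y), 30 mm deep (from here to +x), 16 mm thick. It is 353 mm above the deck, 15 mm beyond the button's centre and 58 mm higher: a gripper pointing straight down does not fit over the button; come tilted, along the pipette, from the robot's side.
- button_top (a point): Centre of the flat top of the green thumb button (26 mm across, 12 mm thick), 295 mm above the deck when up; moves with it. Its z axis is the pipette's axis (up and back to the robot, 38 degrees from vertical), y is level. Pressed, it goes along -z: (0.616, 0, -0.788) in the stand's axes. A white finger hook 45 mm further down sticks out 40 mm on the robot's side.
- plunger (a joint): Travel of the thumb button, m: 0 up, 0.024 at its stop; it springs back by itself. Spring 2.5 N at the top, 8 N at the stop; from 0.010 on the white ejector sleeve pushes the tip off, which adds up to about 6 N for a few mm. The tip drops only near the stop.
- tip_point (a point): Lower end (point) of the used translucent tip on the pipette's lower end: 85 mm long, 19 mm across at the collar, 4 mm at the point, 12 g. The point's z axis runs from the point to the collar. The point is 70 mm above the deck at the start. Ejected, it drops almost straight down from where it sits; its collar is then 52 mm further to the stand's -x than its point.
- tip_centre (a point): Point on the tip's axis half-way along it, 42.5 mm from either end.
- tray_centre (a point): Centre of the open stainless waste tray, half-way up (25 mm above its underside). Loose, 0.2 to 0.45 kg, outside 150 mm (its x) by 120 mm (its y) by 50 mm high, walls and floor 3 mm; blue stub handles stick out from the middle of its two y ends, 200 mm over both. z is up. It starts on either side of the stand.
- handle_a (a point): Middle of the blue stub handle on the tray's +y end, where to grip: the handle is a bar 18 mm wide (tray x), 40 mm long (tray y, out from the tray's wall), 18 mm thick, from 28 to 46 mm above the deck; this point is 82 mm from the tray's centre and 37 mm above the deck. Free on both sides.
- handle_b (a point): The same on the tray's -y end.
- tip_box: Bystander: pink tip box 84 x 124 x 67 mm with white top and clear tips; origin under its centre. It stands on the other side of the stand from the tray.
- bottle: Bystander: amber reagent bottle 56 mm across, 115 mm tall; origin under its centre.
- marker: Bystander: black and red capped marker pen lying on the deck, 138 mm long along its x, 16 mm thick; origin under its middle.
- tube_rack: Bystander: black rack 127 x 85 mm, 92 mm tall with its capped tubes; origin under its centre.
- deepwell: Bystander: white deep-well block 128 x 86 x 42 mm; origin under its centre.

How it is judged:
By the outcome, as a careful person would: the job done as asked, in the order asked, and still so for the second after the job is handed in, with the robot touching nothing.
It also fails if it takes over 64 s, if anything falls off the work surface, if the arm or the gripper's body presses on something with over 40 N, if the wrist force passes 120 N, or if a joint passes its speed limit or range.

ROBOT

A 6-joint arm with a two-finger parallel gripper is mounted at the origin on the work surface. World frame = base frame: x ahead of the robot, y to its left, z up, the work surface at z = 0. Lengths are in m, angles in rad, forces in N, time in s.
With the tool pointing down it reaches from about 0.275 to 0.825 m from the base axis. Payload 5.2 kg.
Tool frame: the origin (TCP) lies at the very end of the fingers, on their centre line; the grasp point (between the pads) lies 19 mm behind it (arm.hold_point_z is the distance from the TCP to the grasp point, in m); z points along the fingers, y is the direction in which the jaws open and shut (so a half turn about z gives the same grasp; the last joint's range is limited). The gripper opens to 93 mm and grips with 3 to 60 N. Pads are 15 mm wide; open, the fingers measure 128 mm over their backs; the gripper's body (75 mm by 188 mm) begins 65 mm behind the grasp point.
Start: joints at [1.132, 0.259, 1.535, -0, 1.348, -0.203], TCP at [0.128, 0.535, 0.219] pointing down, gripper open.
Joint ranges: [-3.14, 3.14], [-0.91, 2.08], [0.19, 2.58], [-1.22, 4.36], [0.22, 2.71], [-3.12, 3.12]. Speed limits (rad/s): [2.57, 2.57, 3.14, 3.14, 3.14, 3.14].

INTERFACE

Orientations are given as a rotation vector (axis times angle).
In Python, from cell import arm gives the robot as it stands.
- The arm moves only by the shell command python3 -m jog 'ROWS' [FORCE]. ROWS is a JSON object of lists of equal length, an entry for each row: "delta_pos": the shift along the tool's x, y, z in units of 0.075 m (1.0 is 0.075 m), a list of three; "delta_rot": the turn, a rotation vector about the tool's x, y, z in units of pi rad (1.0 is pi rad), a list of three; "hand": the opening, from 0 (shut) to 1 (fully open). In form: {"delta_pos": [[x, y, z], ...], "delta_rot": [[rx, ry, rz], ...], "hand": [hand, ...]}. A call has exactly 8 rows; each row shifts and turns the pose as measured when the row begins, along the tool's axes as they then stand; what a row does not reach is not made up. A row lasts 1/8 s, in which the tool goes at most 62.5 mm and 10.7 degrees, less where a joint would pass 70% of its speed; a pose out of reach is approached as far as the arm can. A call with a number of a shift or a turn outside -1 to 1 is refused whole. A call with a gripper value outside its range is refused whole. The fingers move at their own pace and stop on an object; FORCE is the grip in N (left out, the last holds). Time passes only in rows, so rows that do not move let the fingers close, or fill a call up. It gives the time, the measured TCP pose, the force and the opening at its end, in the units of the state.
- arm.state(): the state, without advancing time (a new reading comes with each control period).
- arm.snapshot(name): name is "scene" or "top" or "wrist"; returns (picture, depth): 420x560x3 uint8, red, green, blue; 420x560 float32, m along the optical axis (not along the pixel's ray), 0 where there is no reading.
- arm.get_calibration(name): a dict with "intrinsics" (3x3 intrinsics, pixels), "T" (4x4, takes a point from camera to world coordinates); the wrist camera has in their place "T_tool_cam" (4x4, takes a point from camera to tool coordinates, whose origin is the TCP and whose axes are the flange's). Camera axes: x right, y down, z forward; pixel columns grow to the right and rows downward; lengths in m; the calibration is good to about 2 mm. A picture is of the moment at which its call begins: read the wrist's pose just before it. get_calibration takes no time and is no camera call.
- arm.job_done(): hands the job in, once; it reports no verdict.
The state is a dict: "time": time; "qpos": joint angles; "joint_velocities": joint speeds; "tau": joint torques, N m; "tool_pos": TCP position; "eef_rot": TCP orientation; "contact_force": force on the tool from outside, world axes, zero at the start; "torque": the same for the moment, N m; "finger_gap": finger opening in m.
Only numpy, scipy, OpenCV 4.12 (cv2) and the standard library are available. Lean on these libraries where they do the work, as an engineer would, in place of code of your own. Each camera call takes 0.05 s, during which the arm holds its last target.

## Working session

There is one attempt and no reset: what is moved stays moved. The work goes in short steps, Python scripts to look and compute and a shell command to move; the robot and the scene stay as the last step left them, time stands still between calls to the robot, and variables do not carry over. Pictures are saved under pics/ and viewed, and the job is handed in when it is done.

```bash
mkdir -p pics; ls
python3 - <<'E'
from cell import arm
import cv2,numpy as np
s=arm.state();print(s)
for n in ("scene","top"):
    p,d=arm.snapshot(n);cv2.imwrite(f"pics/{n}0.png",p[:,:,::-1]);np.savez(f"pics/{n}0.npz",p=p,d=d)
    c=arm.get_calibration(n);print(n,c)
print(arm.get_calibration("wrist"))
E
```

```text
pics
{'time': 0.0, 'qpos': array([ 1.13222801e+00,  2.59350859e-01,  1.53603642e+00, -2.28298517e-06,
        1.34794826e+00, -2.02820093e-01]), 'joint_velocities': array([-0.00157974,  0.0002208 , -0.00025754, -0.0009805 ,  0.00091302,
        0.00150299]), 'tau': array([-6.99385837e-04, -4.37322199e+01, -2.84015536e+01,  7.18889432e-02,
        4.15549264e-02, -1.62817528e-04]), 'tool_pos': array([0.12823251, 0.53432051, 0.21783217]), 'eef_rot': array([-3.69390219e-01, -3.11924832e+00,  2.59877938e-03]), 'contact_force': array([-0.15945492,  0.8759032 , -0.03726934]), 'torque': array([ 0.00773727,  0.001211  , -0.01091897]), 'finger_gap': 0.09280943774996088}
scene {'intrinsics': array([[382.66137441,   0.        , 281.82875567],
       [  0.        , 382.66137441, 204.80907311],
       [  0.        ,   0.        ,   1.        ]]), 'T': array([[-0.11993499,  0.56891746, -0.81360219,  1.57132372],
       [ 0.99277462,  0.06562301, -0.10045983,  0.12513468],
       [-0.00376233, -0.81977225, -0.57267731,  0.96027264],
       [ 0.        ,  0.        ,  0.        ,  1.        ]])}
top
[... 343 characters left out ...]
],
       [ 2.31071262e-04, -1.76753717e-01, -9.84255084e-01,
         1.41502964e+00],
       [ 0.00000000e+00,  0.00000000e+00,  0.00000000e+00,
         1.00000000e+00]])}
{'intrinsics': array([[342.86346463,   0.        , 284.32883628],
       [  0.        , 342.86346463, 210.86646267],
       [  0.        ,   0.        ,   1.        ]]), 'T_tool_cam': array([[-6.38515736e-05, -9.63781224e-01, -2.66694108e-01,
         7.28084290e-02],
       [ 9.99999958e-01,  1.39075819e-05, -2.89678080e-04,
         1.31822508e-03],
       [ 2.82895365e-04, -2.66694116e-01,  9.63781183e-01,
        -1.65900355e-01],
       [ 0.00000000e+00,  0.00000000e+00,  0.00000000e+00,
         1.00000000e+00]])}
```

View pics/scene0.png

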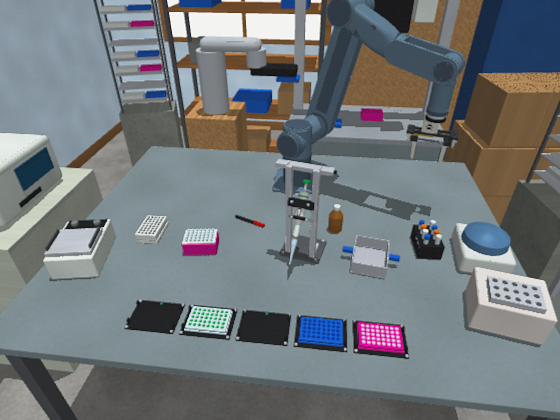

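View pics/top0.png

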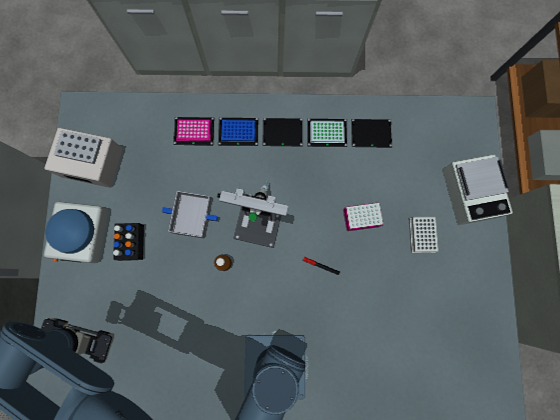

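The top view shows the stand at about (262,210), the tray at (190,214) with blue handles at (167,210) and (213,218), and the bottle at (222,262). Next I'll measure these with depth.

```bash
cat > h.py <<'E'
import numpy as np,cv2
from cell import arm
from scipy.spatial.transform import Rotation as R
def cloud(d,c,T=None):
    K=c["intrinsics"];T=c["T"] if T is None else T
    v,u=np.indices(d.shape);P=np.stack([(u-K[0,2])/K[0,0]*d,(v-K[1,2])/K[1,1]*d,d],-1)
    W=P@T[:3,:3].T+T[:3,3];W[d<=0]=np.nan;return W
def grab(n,f):
    s=arm.state();p,d=arm.snapshot(n);c=arm.get_calibration(n);T=None
    if n=="wrist":
        A=np.eye(4);A[:3,:3]=R.from_rotvec(s["eef_rot"]).as_matrix();A[:3,3]=s["tool_pos"];T=A@c["T_tool_cam"]
    else: T=c["T"]
    cv2.imwrite(f"pics/{f}.png",p[:,:,::-1]);W=cloud(d,c,T);np.savez(f"pics/{f}.npz",p=p,d=d,W=W,T=T,K=c["intrinsics"]);return p,d,W
def proj(pts,T,K):
    q=(np.asarray(pts)-T[:3,3])@T[:3,:3];q=q@K.T;return q[:,:2]/q[:,2:]
E
python3 - <<'E'
from h import *
for n in ("top","scene"):
    z=np.load(f"pics/{n}0.npz");p=z["p"];W=cloud(z["d"],arm.get_calibration(n))
    hsv=cv2.cvtColor(p,cv2.COLOR_RGB2HSV);H,S,V=[hsv[...,i].astype(int) for i in range(3)]
    near=(W[...,0]>.3)&(W[...,0]<.8)&(abs(W[...,1])<.45)
    blue=(H>105)&(H<125)&(S>150)&near&(W[...,2]>.02)&(W[...,2]<.07)
    k,l,st,ce=cv2.connectedComponentsWithStats(blue.astype(np.uint8))
    for i in range(1,k):
        if st[i,4]>15: m=l==i;print(n,"blue",st[i,4],ce[i],np.nanmedian(W[m],0), W[m].min(0),W[m].max(0))
    g=(H>50)&(H<80)&(S>140)&near&(W[...,2]>.2)
    if g.sum(): print(n,"green",g.sum(),np.argwhere(g).mean(0),W[g].mean(0),W[g].min(0),W[g].max(0))
    bar=near&(W[...,2]>.362)&(W[...,2]<.38)
    if bar.sum()>10:
        (c,sz,a)=cv2.minAreaRect(W[bar][:,:2].astype(np.float32)*1000);print(n,"bar",bar.sum(),c,sz,a,np.median(W[bar][:,2]))
    for nm,lo,hi in(("rim",.04,.056),):
        m=near&(W[...,2]>lo)&(W[...,2]<hi)&(W[...,0]>.4)&(W[...,1]>.08)&(W[...,1]<.35)&~blue&(S<60)
        (c,sz,a)=cv2.minAreaRect(W[m][:,:2].astype(np.float32)*1000);print(n,nm,m.sum(),c,sz,a)
        print(W[m].min(0),W[m].max(0))
    deck=near&(W[...,2]<.01)&(W[...,2]>-.02);print("deck",np.median(W[deck][:,2]))
    bs=(H>5)&(H<20)&(S>120)&near&(W[...,2]>.03)
    print("bottle",np.median(W[bs],0) if bs.sum() else 0, bs.sum())
E
```

```text
top blue 46 [166.67391304 210.10869565] [0.53102755 0.39402094 0.04488374] [0.52136461 0.37718733 0.03814265] [0.53848182 0.41061054 0.05124961]
top blue 54 [211.42592593 217.35185185] [0.50695525 0.23271135 0.04442383] [0.49725051 0.21530779 0.03006682] [0.51568144 0.25234534 0.05126536]
top green 54 [216.2962963 252.5      ] [0.47238604 0.07222697 0.29516908] [0.46195048 0.06207891 0.28103757] [0.4845844  0.08251324 0.30524068]
top bar 834 (506.82562255859375, 70.09632873535156) (197.38233947753906, 44.730377197265625) 77.94583129882812 0.36771364370950554
top rim 118 (507.61126708984375, 232.97470092773438) (248.15530395507812, 150.47659301757812) 82.03778839111328
[0.43826571 0.10642161 0.04058927] [0.59801457 0.34816968 0.05413993]
deck -0.0010607974013721044
bottle [0.3439691  0.17692379 0.0796345 ] 138
scene blue 60 [347.5 249.1] [0.51625727 0.23186179 0.04385459] [0.50167766 0.21505339 0.02915478] [0.5313374  0.24807138 0.05025209]
scene blue 62 [393.83870968 257.14516129] [0.53990861 0.39188755 0.04326442] [0.52536498 0.37447853 0.02998349] [0.54850309 0.40943717 0.04864848]
scene green 28 [182.03571429 305.85714286] [0.48611611 0.07179771 0.29503784] [0.47614358 0.06174366 0.25561549] [0.52161787 0.0819369  0.30352064]
scene bar 417 (509.4128112792969, 66.94824981689453) (197.12611389160156, 52.23953628540039) 77.52133178710938 0.3692044826783557
scene rim 201 (511.38287353515625, 229.8687744140625) (260.4441833496094, 158.9586944580078) 81.85186767578125
[0.4370659  0.09444174 0.04006443] [0.60660594 0.3479638  0.05573505]
deck 0.0011298056261594969
bottle [0.37055101 0.18619908 0.06701298] 198
```

Run:
```python
import cv2
a=cv2.imread("pics/top0.png")[150:300,130:350];cv2.imwrite("pics/t0c.png",cv2.resize(a,None,fx=3.6,fy=3.6,interpolation=cv2.INTER_CUBIC))
a=cv2.imread("pics/scene0.png")[140:300,230:450];cv2.imwrite("pics/s0c.png",cv2.resize(a,None,fx=3.6,fy=3.6,interpolation=cv2.INTER_CUBIC))
```

```text
(no output)
```

View pics/t0c.png

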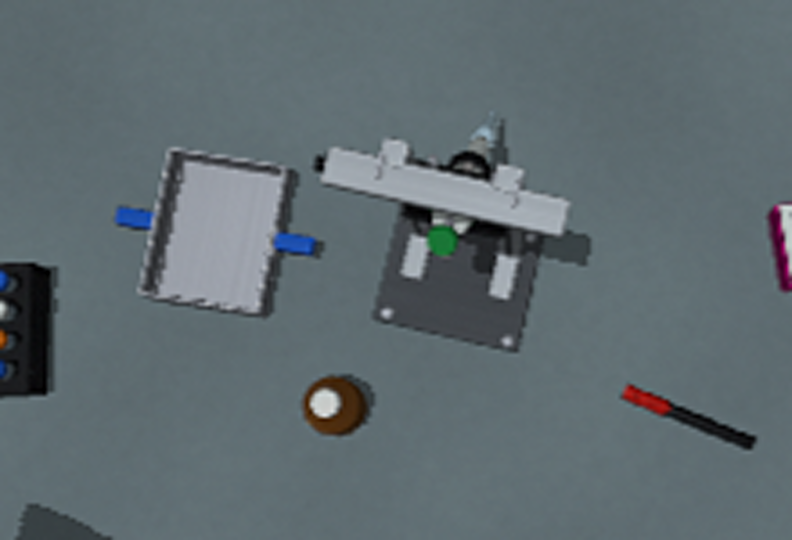

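View pics/s0c.png

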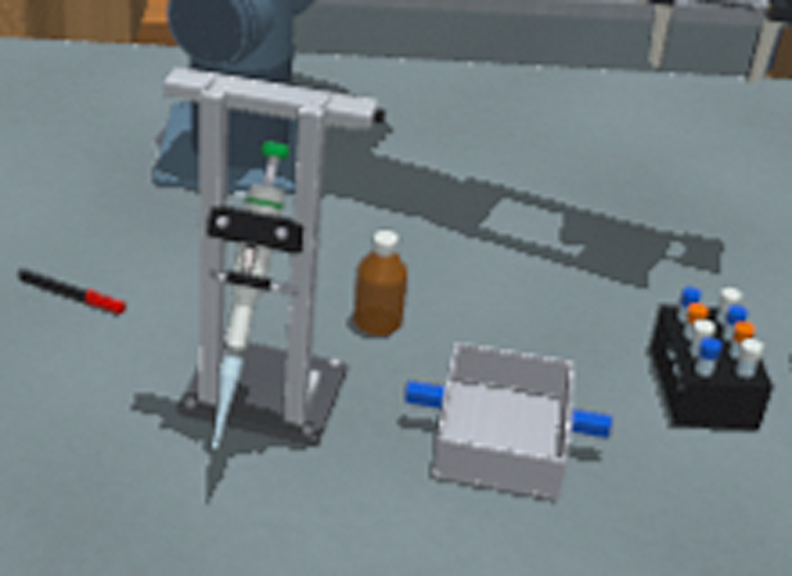

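Run:
```python
from h import *
s=arm.state();print(R.from_rotvec(s["eef_rot"]).as_matrix().round(3))
# stand fit details from both clouds
for n in ("top","scene"):
    z=np.load(f"pics/{n}0.npz");p=z["p"];W=cloud(z["d"],arm.get_calibration(n))
    hsv=cv2.cvtColor(p,cv2.COLOR_RGB2HSV);H,S,V=[hsv[...,i].astype(int) for i in range(3)]
    near=(W[...,0]>.38)&(W[...,0]<.6)&(W[...,1]>-.06)&(W[...,1]<.19)
    bar=near&(W[...,2]>.364)&(W[...,2]<.38)
    P=W[bar];th=np.radians(-12);ex=np.array([np.cos(th),np.sin(th)]);ey=np.array([-ex[1],ex[0]])
    for yaw in (-14,-13,-12,-11,-10):
        th=np.radians(yaw);ex=np.array([np.cos(th),np.sin(th)]);ey=np.array([-ex[1],ex[0]])
        a=P[:,:2]@ex;b=P[:,:2]@ey;print(n,yaw,np.percentile(a,[1,99]),np.percentile(b,[.5,99.5]))
    pr=[np.array([0.519,.0675,0])]
```

```text
[[-0.972  0.234 -0.001]
 [ 0.234  0.972 -0.001]
 [ 0.    -0.002 -1.   ]]
top -14 [0.45205703 0.49586171] [0.09343201 0.28625974]
top -13 [0.4561805  0.49909714] [0.0851994  0.27806565]
top -12 [0.45938417 0.50205743] [0.07674639 0.26978685]
top -11 [0.46201987 0.50488574] [0.06827    0.26142588]
top -10 [0.46364276 0.50818342] [0.0599587  0.25298527]
scene -14 [0.45536514 0.50246341] [0.09142219 0.28362064]
scene -13 [0.45911271 0.50606801] [0.08303867 0.27546472]
scene -12 [0.463414   0.50971824] [0.07462986 0.26722488]
scene -11 [0.46523796 0.51298139] [0.06621319 0.25890365]
scene -10 [0.46668797 0.51643861] [0.05779267 0.25050356]
```

```bash
python3 -m jog '{"delta_pos":[[-0.64,-0.1,-0.18],[-0.64,-0.1,-0.18],[-0.64,-0.1,-0.18],[-0.64,-0.1,-0.18],[-0.64,-0.1,-0.18],[0,0,0],[0,0,0],[0,0,0]],"delta_rot":[[0,0,0],[0,0,0],[0,0,0],[0,0,0],[0,0,0],[0,0,0.055],[0,0,0.055],[0,0,0]],"hand":[1,1,1,1,1,1,1,1]}'; python3 -c "
from h import *
s=arm.state();print(s['qpos'],s['tool_pos'],s['time']);grab('wrist','w1')"
```

```text
time: 1.1
tool_pos: [0.359, 0.4375, 0.2827]
eef_rot: [-0.909, -3.003, 0.014]
contact_force: [-0.3, -0.1, -0.9]
finger_gap: 0.0933
[ 0.68796894  0.26084058  1.37673693 -0.00209246  1.5136828  -0.29467453] [0.3590484  0.43754313 0.2826973 ] 1.1
```

View pics/w1.png

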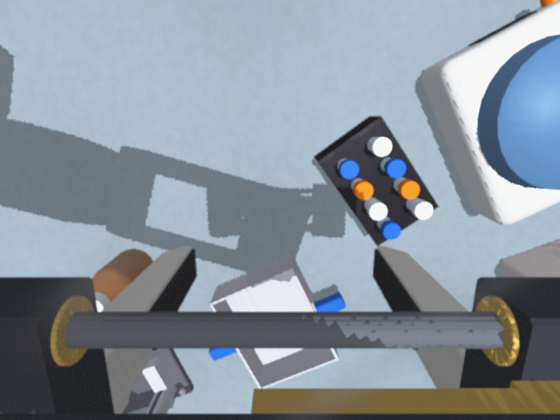

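Run:
```python
from h import *
z=np.load("pics/w1.npz");p=z["p"];W=z["W"]
hsv=cv2.cvtColor(p,cv2.COLOR_RGB2HSV);H,S,V=[hsv[...,i].astype(int) for i in range(3)]
blue=(H>105)&(H<125)&(S>150)&(W[...,2]>.02)&(W[...,2]<.07)
k,l,st,ce=cv2.connectedComponentsWithStats(blue.astype(np.uint8))
for i in range(1,k):
    if st[i,4]>50:
        m=(l==i);t=m&(W[...,2]>.041);print(st[i,4],ce[i],np.nanmedian(W[t],0),cv2.minAreaRect(W[t][:,:2].astype(np.float32)*1000))
deck=(W[...,2]<.01)&(W[...,2]>-.02);print("deck",np.median(W[deck][:,2]))
z=np.load("pics/top0.npz");p=z["p"];W=cloud(z["d"],arm.get_calibration("top"))
m=(W[...,2]>.03)&(W[...,1]>.42)&(W[...,1]<.6)&(W[...,0]>.35)&(W[...,0]<.6)
print("rack",cv2.boxPoints(cv2.minAreaRect(W[m][:,:2].astype(np.float32)*1000)),W[m].max(0))
m=(W[...,2]>.044)&(W[...,2]<.056)&(W[...,1]>.22)&(W[...,1]<.40)&(W[...,0]>.4)&(W[...,0]<.66)
hsv=cv2.cvtColor(p,cv2.COLOR_RGB2HSV);m&=hsv[...,1]<70
print("tray",cv2.minAreaRect(W[m][:,:2].astype(np.float32)*1000),W[m].shape)
```

```text
370 [330.48108108 303.36756757] [0.53044424 0.39703741 0.04546231] ((533.0465698242188, 393.93670654296875), (36.15046310424805, 17.99738311767578), 83.07276153564453)
212 [220.65566038 352.11792453] [0.51016757 0.22955443 0.04591521] ((509.2578430175781, 233.0266571044922), (35.666465759277344, 16.8710994720459), 81.11679077148438)
deck -0.00019221530666790887
rack [[352.27158 568.74347]
 [356.37546 481.58893]
 [483.74466 487.58636]
 [479.64078 574.7409 ]] [0.48293277 0.57461964 0.09879204]
tray ((519.1155395507812, 314.221435546875), (124.77262115478516, 150.49037170410156), 81.85193634033203) (163, 3)
```

```bash
python3 -m jog '{"delta_pos":[[0,0,0],[0,0,0],[0,0,0],[0,0,0],[0,0,0],[0,0,0],[0,0,0],[0,0,0]],"delta_rot":[[0,0,-0.059],[0,0,-0.059],[0,0,-0.059],[0,0,-0.059],[0,0,-0.059],[0,0,-0.059],[0,0,-0.059],[0,0,-0.059]],"hand":[0.6,0.6,0.6,0.6,0.6,0.6,0.6,0.6]}'; python3 -m jog '{"delta_pos":[[0,0,0],[0,0,0],[0,0,0],[0,0,0],[0,0,0],[0,0,0],[0,0,0],[0,0,0]],"delta_rot":[[0,0,-0.059],[0,0,-0.059],[0,0,-0.059],[0,0,-0.026],[0,0.055,0],[0,0.055,0],[0,0.055,0],[0,0,0]],"hand":[0.6,0.6,0.6,0.6,0.6,0.6,0.6,0.6]}'
python3 - <<'E'
from h import *
s=arm.state();print(s['qpos'],s['tool_pos']);print(R.from_rotvec(s["eef_rot"]).as_matrix().round(3))
E
```

```text
time: 2.15
tool_pos: [0.3548, 0.4384, 0.2805]
eef_rot: [1.391, -2.801, 0.008]
contact_force: [0.1, -0.5, 0.3]
finger_gap: 0.0558
time: 3.15
tool_pos: [0.3513, 0.4383, 0.2783]
eef_rot: [1.929, -1.885, 0.523]
contact_force: [-0.8, -0.1, 0.3]
finger_gap: 0.0556
[ 0.90456888  0.57475227  1.03973624 -0.34864669  1.95603758 -2.32097457] [0.35134159 0.4382801  0.27830227]
[[ 0.025 -1.    -0.007]
 [-0.854 -0.018 -0.521]
 [ 0.52   0.018 -0.854]]
```

```bash
cat > kin.py <<'E'
import numpy as np
from scipy.spatial.transform import Rotation as R
from scipy.optimize import least_squares
Rz=lambda a:R.from_euler('z',a).as_matrix();Ry=lambda a:R.from_euler('y',a).as_matrix()
def fk(q,k,full=False):
    a1,h,L1,e,L2,Lt=k
    A=Rz(q[0]);s=np.array([0,0,h])+A@[a1,0,0];B=A@Ry(q[1]);el=s+B@[0,0,L1];C=B@Ry(q[2]);w=el+C@[e,0,L2]
    D=C@Rz(q[3])@Ry(q[4])@Rz(q[5])@Rz(np.pi/2);t=w+D@[0,0,Lt]
    return (s,el,w,t,D) if full else (t,D)
data=[([1.13222801,.259350859,1.53603642,0,1.34794826,-.202820093],[.12823251,.53432051,.21783217]),
([.68796894,.26084058,1.37673693,-.00209246,1.5136828,-.29467453],[.3590484,.43754313,.2826973]),
([.90456888,.57475227,1.03973624,-.34864669,1.95603758,-2.32097457],[.35134159,.4382801,.27830227])]
def fit():
    f=lambda k:np.concatenate([np.concatenate([fk(q,k)[0]-p for q,p in data]),.02*(k-k0)])
    k0=np.array([0,.35,.45,0,.45,.3]);return least_squares(f,k0)
def ik(p,D,k,q0):
    lo=[-3.14,-.91,.19,-1.22,.22,-3.12];hi=[3.14,2.08,2.58,4.36,2.71,3.12]
    f=lambda q:np.concatenate([fk(q,k)[0]-p,.3*(R.from_matrix(fk(q,k)[1].T@D).as_rotvec())])
    r=least_squares(f,np.clip(q0,np.array(lo)+1e-3,np.array(hi)-1e-3),bounds=(lo,hi));return r.x,np.abs(r.fun).max()
K=fit().x
if __name__=="__main__":
    r=fit();print(r.x.round(4),r.fun[:9].round(4));print(fk(data[2][0],r.x)[1].round(3))
E
python3 kin.py
```

```text
[0.1455 0.2955 0.0633 0.0325 0.3939 0.0193] [ 1.004e-01 -4.680e-02  1.000e-04  6.780e-02 -8.670e-02 -4.100e-03
  2.100e-03  1.400e-03  4.100e-03]
[[ 0.025 -1.    -0.007]
 [-0.854 -0.018 -0.521]
 [ 0.52   0.018 -0.854]]
```

```bash
sed -i 's/a1,h,L1,e,L2,Lt=k/a1,h,L1,e,L2,Lt,d=k/; s/C@\[e,0,L2\]/C@[e,d,L2]/; s/k0=np.array(\[0,.35,.45,0,.45,.3\])/k0=np.array([0,.35,.45,0,.45,.3,.1])/; s/\.02\*(k-k0)/.002*(k-k0)/' kin.py; python3 kin.py
```

```text
[0.     0.2218 0.5344 0.0602 0.4259 0.3668 0.1108] [ 0. -0. -0.  0.  0. -0. -0.  0.  0.]
[[ 0.025 -1.    -0.007]
 [-0.854 -0.018 -0.521]
 [ 0.52   0.018 -0.854]]
```

```bash
cat > plan.py <<'E'
from h import *
from kin import *
O=np.array([.521,.0655]);th=np.radians(-12.2);ex=np.array([np.cos(th),np.sin(th)]);ey=np.array([-ex[1],ex[0]])
def S(x,y,z): return np.array([*(O+x*ex+y*ey),z])
def segd(a,b,c,d):
    t=np.linspace(0,1,60);P=a+(b-a)*t[:,None];Q=c+(d-c)*t[:,None];D=np.linalg.norm(P[:,None]-Q[None],axis=2);i=np.unravel_index(D.argmin(),D.shape);return D.min().round(3),P[i[0]].round(3)
def Rt(yaw,tilt):
    yt=np.array([-np.sin(yaw),np.cos(yaw),0]);xt=np.array([np.cos(yaw),np.sin(yaw),0])
    z=-np.cos(tilt)*np.array([0,0,1])-np.sin(tilt)*yt;y=-xt;x=np.cross(y,z);return np.c_[x,y,z]
def rep(q):
    s,el,w,t,D=fk(q,K,True);off=Rz(q[0])@[0,K[6],0]
    b=(S(-.02,-.095,.361),S(-.02,.095,.361));u=(S(0,.045,0),S(0,.045,.37))
    for nm,a,c in(("up",s+off,el+off),("fore",el+off,w),("fore0",el,w-off),("tool",w,t)): print("  ",nm,a.round(3),c.round(3),"bar",segd(a,c,*b),"upr",segd(a,c,*u))
E
python3 - <<'E'
from plan import *
q0=arm.state()["qpos"]
yaw=np.radians(-8.2)
yt=np.array([-np.sin(yaw),np.cos(yaw),0])
for nm,c in(("start",np.array([.520,.313])),("end",S(.115,0,0)[:2])):
  for tl in (20,30,45):
    D=Rt(yaw,np.radians(tl));g=np.array([*c,.042])+.085*yt;p=g+.019*D[:,2]
    q,e=ik(p,D,K,q0);print(nm,tl,p.round(3),q.round(2),e);rep(q)
E
```

```text
start 20 [0.531 0.391 0.024] [ 0.61  0.79  1.2  -0.26  1.4  -2.32] 3.7275096809210016e-11
   up [-0.063  0.091  0.222] [0.249 0.307 0.597] bar (np.float64(0.383), array([0.212, 0.282, 0.553])) upr (np.float64(0.405), array([0.207, 0.278, 0.546]))
   fore [0.249 0.307 0.597] [0.549 0.515 0.369] bar (np.float64(0.301), array([0.422, 0.427, 0.466])) upr (np.float64(0.348), array([0.402, 0.413, 0.481]))
   fore0 [0.313 0.216 0.597] [0.612 0.424 0.369] bar (np.float64(0.206), array([0.485, 0.336, 0.466])) upr (np.float64(0.249), array([0.465, 0.322, 0.481]))
   tool [0.549 0.515 0.369] [0.531 0.391 0.024] bar (np.float64(0.329), array([0.543, 0.471, 0.246])) upr (np.float64(0.281), array([0.531, 0.391, 0.024]))
start 30 [0.531 0.388 0.026] [ 0.66  0.89  1.06 -0.36  1.58 -2.27] 1.939766458569636e-09
   up [-0.068  0.088  0.222] [0.262 0.342 0.558] bar (np.float64(0.369), array([0.234, 0.32 , 0.529])) upr (np.float64(0.397), array([0.223, 0.311, 0.518]))
   fore [0.262 0.342 0.558] [0.557 0.569 0.343] bar (np.float64(0.324), array([0.387, 0.438, 0.467])) upr (np.float64(0.37), array([0.367,
[... 2480 characters left out ...]
44 0.112 0.029] [ 0.35  0.91  1.16 -0.67  1.52 -2.45] 2.475797344914099e-14
   up [-0.038  0.104  0.222] [0.359 0.25  0.548] bar (np.float64(0.262), array([0.346, 0.245, 0.537])) upr (np.float64(0.284), array([0.346, 0.245, 0.537]))
   fore [0.359 0.25  0.548] [0.681 0.369 0.288] bar (np.float64(0.158), array([0.517, 0.309, 0.42 ])) upr (np.float64(0.205), array([0.506, 0.305, 0.429]))
   fore0 [0.397 0.146 0.548] [0.719 0.265 0.288] bar (np.float64(0.08), array([0.555, 0.205, 0.42 ])) upr (np.float64(0.109), array([0.544, 0.201, 0.429]))
   tool [0.681 0.369 0.288] [0.644 0.112 0.029] bar (np.float64(0.248), array([0.67 , 0.295, 0.213])) upr (np.float64(0.113), array([0.644, 0.112, 0.029]))
```

```bash
cat >> plan.py <<'E'
def delta(p,D):
    s=arm.state();C=R.from_rotvec(s["eef_rot"]).as_matrix()
    print("now",s["tool_pos"].round(4),"pos units",((C.T@(p-s["tool_pos"]))/.075).round(3),"rot units",(R.from_matrix(C.T@D).as_rotvec()/np.pi).round(4), "F",s["contact_force"].round(1),"gap",s["finger_gap"].round(4),"t",s["time"])
    print("target",np.round(p,4),"pos units in target axes",((D.T@(p-s["tool_pos"]))/.075).round(3))
E
python3 - <<'E'
from plan import *
yaw=np.radians(-8.2);yt=np.array([-np.sin(yaw),np.cos(yaw),0]);D=Rt(yaw,np.radians(26));g=np.array([.520,.313,.042])+.085*yt;p=g+.019*D[:,2]
print(D.round(3))
delta(p-.12*D[:,2],D);delta(p,D);q,e=ik(p,D,K,arm.state()["qpos"]);print(q,e)
E
```

```text
[[-0.128 -0.99  -0.063]
 [-0.89   0.143 -0.434]
 [ 0.438 -0.    -0.899]]Traceback (most recent call last):
  File "<stdin>", line 4, in <module>
  File "plan.py", line 16, in delta
    print("now",s["tool_pos"].round(4),"pos units",((C.T@(p-s["tool_pos"]))/.075).round(3),"rot units",(R.from_matrix(C.T@D).as_rotvec()/np.pi).round(4), "F",s["contact_force"].round(1),"gap",s["finger_gap"].round(4),"t",s["time"])
                                                                                                                                                                                                ^^^^^^^^^^^^^^^^^^^^^
AttributeError: 'float' object has no attribute 'round'
```

```bash
sed -i 's/s\["finger_gap"\].round(4)/round(s["finger_gap"],4)/' plan.py
cat > g1.py <<'E'
from plan import *
yaw=np.radians(-8.2);yt=np.array([-np.sin(yaw),np.cos(yaw),0]);D=Rt(yaw,np.radians(26));g=np.array([.520,.313,.042])+.085*yt;p=g+.019*D[:,2]
delta(p-.12*D[:,2],D);delta(p,D)
E
python3 g1.py
```

```text
now [0.3513 0.4383 0.2783] pos units [-0.979 -2.53   1.621] rot units [-0.0194 -0.0302  0.0477] F [-0.8 -0.1  0.3] gap 0.0556 t 3.15
target [0.5384 0.441  0.1328] pos units in target axes [-1.202 -2.464  1.573]
now [0.3513 0.4383 0.2783] pos units [-1.137 -2.445  3.211] rot units [-0.0194 -0.0302  0.0477] F [-0.8 -0.1  0.3] gap 0.0556 t 3.15
target [0.5309 0.3889 0.0249] pos units in target axes [-1.202 -2.464  3.173]
```

```bash
python3 -m jog '{"delta_pos":[[0,0,0],[0,0,0],[-0.2,-0.41,0.26],[-0.2,-0.41,0.26],[-0.2,-0.41,0.26],[-0.2,-0.41,0.26],[-0.2,-0.41,0.26],[-0.2,-0.41,0.26]],"delta_rot":[[-0.01,-0.015,0.024],[-0.01,-0.015,0.024],[0,0,0],[0,0,0],[0,0,0],[0,0,0],[0,0,0],[0,0,0]],"hand":[0.7,0.7,0.7,0.7,0.7,0.7,0.7,0.7]}'; python3 g1.py; python3 -c "
from h import *
grab('wrist','w2')"
```

```text
time: 4.15
tool_pos: [0.5443, 0.4466, 0.1466]
eef_rot: [1.851, -2.115, 0.389]
contact_force: [-0.2, 0.4, -0.2]
finger_gap: 0.0652
now [0.5443 0.4466 0.1466] pos units [0.004 0.068 0.202] rot units [-0.0028  0.0142  0.0026] F [-0.2  0.4 -0.2] gap 0.0652 t 4.15
target [0.5384 0.441  0.1328] pos units in target axes [-0.004  0.066  0.203]
now [0.5443 0.4466 0.1466] pos units [0.076 0.082 1.801] rot units [-0.0028  0.0142  0.0026] F [-0.2  0.4 -0.2] gap 0.0652 t 4.15
target [0.5309 0.3889 0.0249] pos units in target axes [-0.004  0.066  1.803]
```

View pics/w2.png

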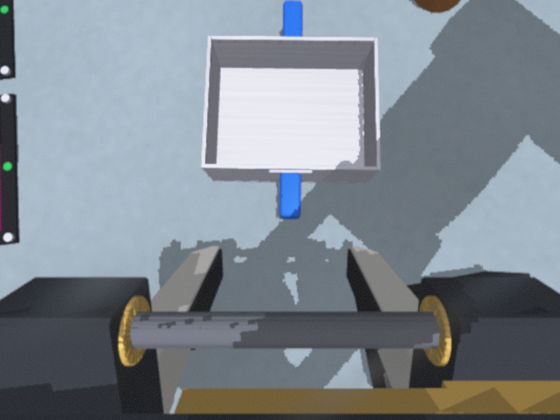

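The wrist view shows the near handle at (291,195), between the fingers, and the tray rim centre near (292,100). I'll refine the handle position and descend.

Run:
```python
from h import *
z=np.load("pics/w2.npz");p=z["p"];W=z["W"]
hsv=cv2.cvtColor(p,cv2.COLOR_RGB2HSV);H,S,V=[hsv[...,i].astype(int) for i in range(3)]
blue=(H>105)&(H<125)&(S>150)&(W[...,2]>.02)&(W[...,2]<.07)
k,l,st,ce=cv2.connectedComponentsWithStats(blue.astype(np.uint8))
for i in range(1,k):
    if st[i,4]>50:
        m=(l==i);t=m&(W[...,2]>.042);print(st[i,4],ce[i],np.nanmedian(W[t],0),cv2.minAreaRect(W[t][:,:2].astype(np.float32)*1000))
```

```text
636 [292.28459119  18.37735849] [0.51046449 0.23357999 0.04582746] ((510.60443115234375, 232.98782348632812), (35.75897979736328, 16.352861404418945), 81.99317169189453)
898 [289.63808463 194.86080178] [0.53446216 0.39323944 0.04569898] ((534.1283569335938, 392.990234375), (36.859283447265625, 17.021785736083984), 82.17939758300781)
```

```bash
python3 -m jog '{"delta_pos":[[0.0,0.05,0.2],[0,0,0.3],[0,0,0.3],[0,0,0.3],[0,0,0.3],[0,0,0.2],[0,0,0.1],[0,0,0]],"delta_rot":[[0,0.014,0],[0,0,0],[0,0,0],[0,0,0],[0,0,0],[0,0,0],[0,0,0],[0,0,0]],"hand":[0.7,0.7,0.7,0.7,0.7,0.7,0.7,0.7]}'; sed -i 's/\[.520,.313,.042\]/[.5223,.313,.042]/' g1.py; python3 g1.py
```

```text
time: 5.2
tool_pos: [0.5319, 0.3887, 0.0309]
eef_rot: [1.835, -2.083, 0.425]
contact_force: [0.2, 0.8, 0.2]
finger_gap: 0.0653
now [0.5319 0.3887 0.0309] pos units [-0.045 -0.036 -1.53 ] rot units [-0.0037  0.0011  0.0044] F [0.2 0.8 0.2] gap 0.0653 t 5.2
target [0.5407 0.441  0.1328] pos units in target axes [-0.04  -0.017 -1.531]
now [0.5319 0.3887 0.0309] pos units [-0.039 -0.017  0.07 ] rot units [-0.0037  0.0011  0.0044] F [0.2 0.8 0.2] gap 0.0653 t 5.2
target [0.5332 0.3889 0.0249] pos units in target axes [-0.04  -0.017  0.069]
```

Now I'll nudge down, then close with 20 N.

```bash
python3 -m jog '{"delta_pos":[[-0.04,-0.017,0.09],[0,0,0],[0,0,0],[0,0,0],[0,0,0],[0,0,0],[0,0,0],[0,0,0]],"delta_rot":[[0,0,0],[0,0,0],[0,0,0],[0,0,0],[0,0,0],[0,0,0],[0,0,0],[0,0,0]],"hand":[0.7,0.7,0,0,0,0,0,0]}' 25; python3 g1.py
```

```text
time: 6.2
tool_pos: [0.5341, 0.3899, 0.0249]
eef_rot: [1.837, -2.085, 0.425]
contact_force: [-1.2, 0.4, 0.3]
finger_gap: 0.0182
now [0.5341 0.3899 0.0249] pos units [ 0.004 -0.012 -1.593] rot units [-0.0045  0.002   0.0044] F [-1.2  0.4  0.3] gap 0.0182 t 6.2
target [0.5407 0.441  0.1328] pos units in target axes [ 0.014  0.01  -1.593]
now [0.5341 0.3899 0.0249] pos units [0.014 0.01  0.006] rot units [-0.0045  0.002   0.0044] F [-1.2  0.4  0.3] gap 0.0182 t 6.2
target [0.5332 0.3889 0.0249] pos units in target axes [0.014 0.01  0.007]
```

```bash
cat > g2.py <<'E'
from plan import *
import sys
s=arm.state();C=R.from_rotvec(s["eef_rot"]).as_matrix();p=s["tool_pos"]
t=np.array(eval(sys.argv[1]));print("tcp",p.round(4),"F",s["contact_force"].round(1),"gap",round(s["finger_gap"],4),"t",s["time"])
print("to",t,"units",(C.T@(t-p)/.075).round(3)); print(C.round(3).tolist())
E
python3 g2.py '[.6453,.3899,.0252]';python3 g2.py '[.6453,.1185,.0252]'
```

```text
tcp [0.5341 0.3899 0.0249] F [-1.2  0.4  0.3] gap 0.0182 t 6.2
to [0.6453 0.3899 0.0252] units [-0.169 -1.471 -0.074]
[[-0.115, -0.992, -0.048], [-0.894, 0.124, -0.43], [0.433, -0.007, -0.901]]
tcp [0.5341 0.3899 0.0249] F [-1.2  0.4  0.3] gap 0.0182 t 6.2
to [0.6453 0.1185 0.0252] units [ 3.067 -1.921  1.482]
[[-0.115, -0.992, -0.048], [-0.894, 0.124, -0.43], [0.433, -0.007, -0.901]]
```

```bash
python3 -m jog '{"delta_pos":[[-0.025,-0.22,-0.011],[-0.025,-0.22,-0.011],[-0.025,-0.22,-0.011],[-0.025,-0.22,-0.011],[-0.025,-0.22,-0.011],[-0.025,-0.22,-0.011],[-0.025,-0.22,-0.011],[0,0,0]],"delta_rot":[[0,0,0],[0,0,0],[0,0,0],[0,0,0],[0,0,0],[0,0,0],[0,0,0],[0,0,0]],"hand":[0,0,0,0,0,0,0,0]}' 30; python3 g2.py '[.6453,.1185,.0252]'
```

```text
time: 7.2
tool_pos: [0.6496, 0.3895, 0.0249]
eef_rot: [1.833, -2.08, 0.421]
contact_force: [2.5, -0.6, 1.6]
finger_gap: 0.0178
tcp [0.6496 0.3895 0.0249] F [ 2.5 -0.6  1.6] gap 0.0178 t 7.2
to [0.6453 0.1185 0.0252] units [ 3.234 -0.398  1.563]
[[-0.113, -0.992, -0.055], [-0.893, 0.126, -0.433], [0.436, -0.0, -0.9]]
```

```bash
python3 -m jog '{"delta_pos":[[0.25,-0.03,0.12],[0.25,-0.03,0.12],[0.25,-0.03,0.12],[0.25,-0.03,0.12],[0.25,-0.03,0.12],[0.25,-0.03,0.12],[0.25,-0.03,0.12],[0,0,0]],"delta_rot":[[0,0,0],[0,0,0],[0,0,0],[0,0,0],[0,0,0],[0,0,0],[0,0,0],[0,0,0]],"hand":[0,0,0,0,0,0,0,0]}' 30; python3 g2.py '[.6453,.1185,.0252]'; python3 -c "
from h import *
grab('scene','s2');grab('wrist','w3')
a=cv2.imread('pics/s2.png')[120:320,220:460];cv2.imwrite('pics/s2c.png',cv2.resize(a,None,fx=3,fy=3))"
```

```text
time: 8.2
tool_pos: [0.6495, 0.2545, 0.028]
eef_rot: [1.864, -2.1, 0.421]
contact_force: [-1.1, -0.7, -1.5]
finger_gap: 0.0185
tcp [0.6495 0.2545 0.028 ] F [-1.1 -0.7 -1.5] gap 0.0185 t 8.2
to [0.6453 0.1185 0.0252] units [ 1.631 -0.151  0.779]
[[-0.112, -0.993, -0.03], [-0.905, 0.115, -0.41], [0.411, -0.019, -0.912]]
```

View pics/s2c.png

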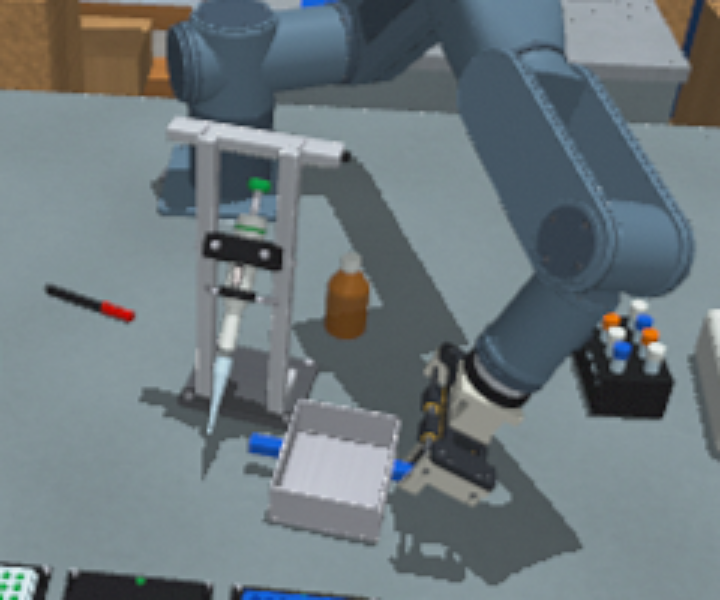

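View pics/w3.png

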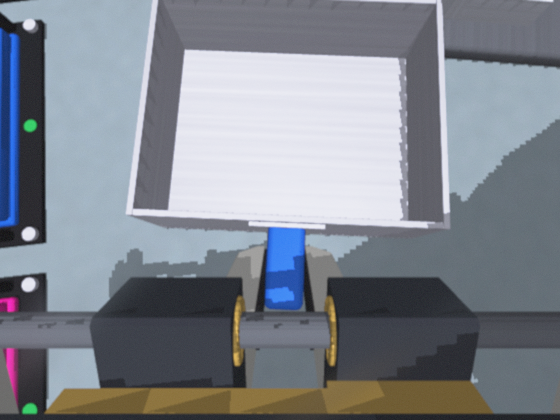

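Tray gripped and upright, still clear of the stand; handle_b leads toward the tip. I'll continue in a smaller step, correcting z slightly.

```bash
python3 -m jog '{"delta_pos":[[0.19,-0.018,0.11],[0.19,-0.018,0.11],[0.19,-0.018,0.1],[0.19,-0.018,0.09],[0,0,0],[0,0,0],[0,0,0],[0,0,0]],"delta_rot":[[0,0,0],[0,0,0],[0,0,0],[0,0,0],[0,0,0],[0,0,0],[0,0,0],[0,0,0]],"hand":[0,0,0,0,0,0,0,0]}' 30; python3 g2.py '[.6453,.1185,.0252]'; python3 -c "
from plan import *
rep(arm.state()['qpos'])
grab('scene','s3')
a=cv2.imread('pics/s3.png')[80:300,220:460];cv2.imwrite('pics/s3c.png',cv2.resize(a,None,fx=2.7,fy=2.7))"
```

```text
time: 9.3
tool_pos: [0.6758, 0.2276, 0.035]
eef_rot: [1.941, -2.164, 0.446]
contact_force: [1.5, 5.3, 2.1]
finger_gap: 0.0228
tcp [0.6758 0.2276 0.035 ] F [1.5 5.3 2.1] gap 0.0228 t 9.3
to [0.6453 0.1185 0.0252] units [1.358 0.281 0.614]
[[-0.118, -0.992, 0.052], [-0.931, 0.092, -0.353], [0.345, -0.09, -0.934]]
   up [-0.038  0.104  0.222] [0.313 0.232 0.604] bar (np.float64(0.323), array([0.277, 0.219, 0.565])) upr (np.float64(0.338), array([0.277, 0.219, 0.565]))
   fore [0.313 0.232 0.604] [0.657 0.357 0.378] bar (np.float64(0.179), array([0.534, 0.312, 0.458])) upr (np.float64(0.221), array([0.523, 0.308, 0.466]))
   fore0 [0.351 0.128 0.604] [0.695 0.253 0.378] bar (np.float64(0.119), array([0.572, 0.208, 0.458])) upr (np.float64(0.138), array([0.561, 0.204, 0.466]))
   tool [0.657 0.357 0.378] [0.676 0.228 0.035] bar (np.float64(0.225), array([0.661, 0.331, 0.308])) upr (np.float64(0.187), array([0.676, 0.228, 0.035]))
```

View pics/s3c.png

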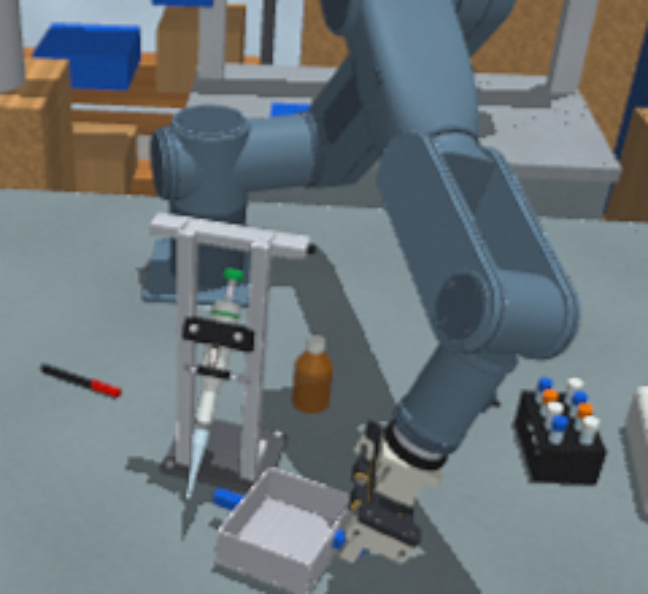

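The tray caught the stand's base corner: I slid along world y, not stand y. It yawed in the grip. I'll release, back off, and re-measure.

```bash
python3 -m jog '{"delta_pos":[[0,0,0],[0,0,0],[0,0,0],[0,0,-0.2],[0,0,-0.4],[0,0,-0.4],[0,0,-0.4],[0,0,0]],"delta_rot":[[0,0,0],[0,0,0],[0,0,0],[0,0,0],[0,0,0],[0,0,0],[0,0,0],[0,0,0]],"hand":[0.7,0.7,0.7,0.7,0.7,0.7,0.7,0.7]}' 30; python3 g2.py '[.6453,.1185,.0252]'
cat > tray.py <<'E'
from plan import *
import sys
f=sys.argv[1]
p,d,W=grab('wrist',f)
hsv=cv2.cvtColor(p,cv2.COLOR_RGB2HSV);H,S,V=[hsv[...,i].astype(int) for i in range(3)]
blue=(H>105)&(H<125)&(S>150)&(W[...,2]>.02)&(W[...,2]<.07)
k,l,st,ce=cv2.connectedComponentsWithStats(blue.astype(np.uint8))
for i in range(1,k):
    if st[i,4]>50:
        m=(l==i);t=m&(W[...,2]>.04)
        if t.sum()>20: print("blue",st[i,4],ce[i],np.nanmedian(W[t],0).round(4),cv2.minAreaRect(W[t][:,:2].astype(np.float32)*1000))
m=(W[...,2]>.045)&(W[...,2]<.055)&(S<70)&(V>60)&(W[...,0]>.45)&(W[...,0]<.8)&(W[...,1]<.33)
k,l,st,ce=cv2.connectedComponentsWithStats(cv2.dilate(m.astype(np.uint8),np.ones((5,5))))
i=1+st[1:,4].argmax();m&=l==i
r=cv2.minAreaRect(W[m][:,:2].astype(np.float32)*1000);print("rim",r,m.sum());print(cv2.boxPoints(r).round(0).tolist())
c=np.array(r[0])/1000-O;print("centre in stand",c@ex,c@ey)
E
python3 tray.py w4
```

```text
time: 10.35
tool_pos: [0.6718, 0.2622, 0.134]
eef_rot: [1.941, -2.159, 0.454]
contact_force: [0.2, 0.2, -0.8]
finger_gap: 0.0651
tcp [0.6718 0.2622 0.134 ] F [ 0.2  0.2 -0.8] gap 0.0651 t 10.35
to [0.6453 0.1185 0.0252] units [1.315 0.313 2.019]
[[-0.116, -0.992, 0.054], [-0.93, 0.089, -0.358], [0.35, -0.092, -0.932]]
blue 853 [336.98475967  37.59906213] [0.6224 0.0905 0.0458] ((622.5580444335938, 89.92772674560547), (36.77645492553711, 17.21929359436035), 73.60369873046875)
blue 1013 [298.15794669 231.92694965] [0.6689 0.2451 0.0457] ((669.0286865234375, 245.2098846435547), (36.62384033203125, 17.462276458740234), 73.67587280273438)
rim ((645.9002685546875, 167.933837890625), (122.96107482910156, 150.26100158691406), 73.39331817626953) 3631
[[556.0, 130.0], [700.0, 88.0], [735.0, 205.0], [591.0, 248.0]]
centre in stand 0.10043269774357282 0.12651498509656492
```

View pics/w4.png

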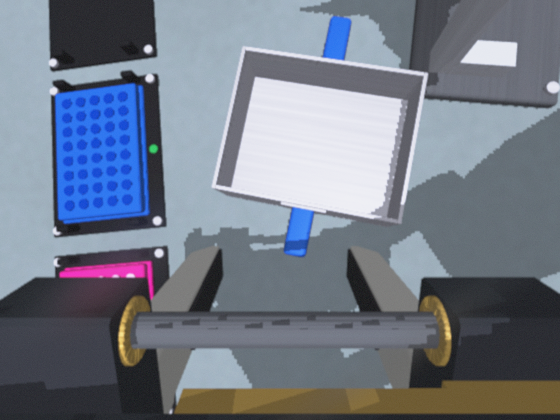

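```bash
cat > g3.py <<'E'
from plan import *
import sys
yaw=np.radians(-16.4);yt=np.array([-np.sin(yaw),np.cos(yaw),0]);D=Rt(yaw,np.radians(26));g=np.array([.6458,.1676,.042])+.085*yt;p=g+.019*D[:,2]
delta(p-.12*D[:,2],D);delta(p,D)
p2=p+.018*np.array([*ex,0]);p3=p2-.1265*np.array([*ey,0]);print("p2",p2.round(4),"p3",p3.round(4))
print("along ey from p in D axes units:",(D.T@(p2-p)/.075).round(3),(D.T@(p3-p2)/.075).round(3))
q,e=ik(p3,D,K,arm.state()["qpos"]);print(q.round(2),e);rep(q)
E
python3 g3.py
python3 - <<'E'
from h import *
z=np.load("pics/w4.npz");W=z["W"];m=(W[...,2]>.008)&(W[...,2]<.06)&(np.indices(W.shape[:2])[1]<170)&(np.indices(W.shape[:2])[0]<270);print("plates min x",np.percentile(W[m][:,0],1),W[m].max(0))
E
```

```text
now [0.671  0.2614 0.1319] pos units [-0.387 -0.115 -0.147] rot units [-0.0506  0.0324  0.0461] F [-0.   0.5  0.3] gap 0.0649 t 10.4
target [0.6823 0.2916 0.1328] pos units in target axes [-0.38  -0.031 -0.198]
now [0.671  0.2614 0.1319] pos units [-0.245  0.149  1.424] rot units [-0.0506  0.0324  0.0461] F [-0.   0.5  0.3] gap 0.0649 t 10.4
target [0.6674 0.2412 0.0249] pos units in target axes [-0.38  -0.031  1.402]
p2 [0.685  0.2373 0.0249] p3 [0.6583 0.1137 0.0249]
along ey from p in D axes units: [-0.016 -0.239 -0.008] [ 1.512 -0.124  0.737]
[ 0.22  0.81  1.21 -0.4   1.38 -2.51] 9.68745593974443e-09
   up [-0.024  0.108  0.222] [0.353 0.191 0.592] bar (np.float64(0.282), array([0.315, 0.183, 0.554])) upr (np.float64(0.293), array([0.321, 0.184, 0.56 ]))
   fore [0.353 0.191 0.592] [0.704 0.268 0.355] bar (np.float64(0.123), array([0.567, 0.238, 0.447])) upr (np.float64(0.154), array([0.561, 0.237, 0.451]))
   fore0 [0.377 0.083 0.592] [0.727 0.16  0.355] bar (np.float64(0.113), array([0.585, 0.128, 0.451])) upr (np.float64(0.099), array([0.585, 0.128, 0.451]))
   tool [0.704 0.268 0.355] [0.658 0.114 0.025] bar (np.float64(0.201), array([0.696, 0.242, 0.299])) upr (np.float64(0.128), array([0.658, 0.114, 0.025]))
plates min x 0.8092314251959356 [0.90350179 0.26510011 0.02407946]
```

```bash
python3 -m jog '{"delta_pos":[[0,0,0],[0,0,0],[-0.38,-0.03,-0.2],[0,0,0],[0,0,0],[0,0,0],[0,0,0],[0,0,0]],"delta_rot":[[-0.025,0.016,0.023],[-0.025,0.016,0.023],[0,0,0],[0,0,0],[0,0,0],[0,0,0],[0,0,0],[0,0,0]],"hand":[0.7,0.7,0.7,0.7,0.7,0.7,0.7,0.7]}' 30; python3 g3.py|head -4
```

```text
time: 11.4
tool_pos: [0.6768, 0.2821, 0.1219]
eef_rot: [1.625, -2.189, 0.373]
contact_force: [0.5, 0.3, 0.3]
finger_gap: 0.0651
now [0.6768 0.2821 0.1219] pos units [-0.061 -0.03  -0.195] rot units [ 0.0065 -0.0064 -0.0009] F [0.5 0.3 0.3] gap 0.0651 t 11.4
target [0.6823 0.2916 0.1328] pos units in target axes [-0.064 -0.034 -0.193]
now [0.6768 0.2821 0.1219] pos units [-0.093 -0.063  1.404] rot units [ 0.0065 -0.0064 -0.0009] F [0.5 0.3 0.3] gap 0.0651 t 11.4
target [0.6674 0.2412 0.0249] pos units in target axes [-0.064 -0.034  1.407]
```

```bash
python3 -m jog '{"delta_pos":[[-0.06,-0.035,0.1],[0,0,0.3],[0,0,0.3],[0,0,0.3],[0,0,0.25],[0,0,0.16],[0,0,0],[0,0,0]],"delta_rot":[[0.006,-0.006,0],[0,0,0],[0,0,0],[0,0,0],[0,0,0],[0,0,0],[0,0,0],[0,0,0]],"hand":[0.7,0.7,0.7,0.7,0.7,0.7,0.7,0.7]}' 30; python3 g3.py|head -4
```

```text
time: 12.4
tool_pos: [0.6688, 0.2399, 0.0277]
eef_rot: [1.649, -2.214, 0.385]
contact_force: [-1.1, -0.8, -0.5]
finger_gap: 0.0649
now [0.6688 0.2399 0.0277] pos units [-0.034  0.014 -1.571] rot units [-0.0018  0.0015 -0.0019] F [-1.1 -0.8 -0.5] gap 0.0649 t 12.4
target [0.6823 0.2916 0.1328] pos units in target axes [-0.026  0.023 -1.571]
now [0.6688 0.2399 0.0277] pos units [-0.026  0.023  0.029] rot units [-0.0018  0.0015 -0.0019] F [-1.1 -0.8 -0.5] gap 0.0649 t 12.4
target [0.6674 0.2412 0.0249] pos units in target axes [-0.026  0.023  0.029]
```

```bash
python3 -m jog '{"delta_pos":[[-0.03,0.02,0.04],[0,0,0],[0,0,0],[0,0,0],[0,0,0],[0,0,0],[-0.01,-0.12,-0.004],[-0.01,-0.12,-0.004]],"delta_rot":[[0,0,0],[0,0,0],[0,0,0],[0,0,0],[0,0,0],[0,0,0],[0,0,0],[0,0,0]],"hand":[0.7,0,0,0,0,0,0,0]}' 40; python3 g2.py '[.6583,.1137,.0249]'
```

```text
time: 13.4
tool_pos: [0.686, 0.239, 0.0257]
eef_rot: [1.651, -2.215, 0.385]
contact_force: [-0.6, 0.9, 0.9]
finger_gap: 0.0177
tcp [0.686  0.239  0.0257] F [-0.6  0.9  0.9] gap 0.0177 t 13.4
to [0.6583 0.1137 0.0249] units [ 1.534 -0.121  0.749]
[[-0.26, -0.959, -0.116], [-0.863, 0.284, -0.417], [0.433, -0.008, -0.901]]
```

Gripped again and shifted +x. Now along stand −y, half the way, then check.

```bash
python3 -m jog '{"delta_pos":[[0.15,-0.012,0.075],[0.15,-0.012,0.075],[0.15,-0.012,0.075],[0.15,-0.012,0.075],[0.15,-0.012,0.075],[0,0,0],[0,0,0],[0,0,0]],"delta_rot":[[0,0,0],[0,0,0],[0,0,0],[0,0,0],[0,0,0],[0,0,0],[0,0,0],[0,0,0]],"hand":[0,0,0,0,0,0,0,0]}' 40; python3 g2.py '[.6583,.1137,.0249]'
```

```text
time: 14.4
tool_pos: [0.6736, 0.1725, 0.0256]
eef_rot: [1.65, -2.219, 0.387]
contact_force: [-0.3, 0.3, 2.6]
finger_gap: 0.0178
tcp [0.6736 0.1725 0.0256] F [-0.3  0.3  2.6] gap 0.0178 t 14.4
to [0.6583 0.1137 0.0249] units [ 0.726 -0.028  0.358]
[[-0.262, -0.958, -0.113], [-0.864, 0.285, -0.416], [0.431, -0.011, -0.902]]
```

```bash
python3 -c "
from plan import *
grab('scene','s4');rep(arm.state()['qpos'])
a=cv2.imread('pics/s4.png')[80:300,220:460];cv2.imwrite('pics/s4c.png',cv2.resize(a,None,fx=2.7,fy=2.7))"
```

```text
up [-0.031  0.106  0.222] [0.357 0.22  0.571] bar (np.float64(0.271), array([0.337, 0.214, 0.553])) upr (np.float64(0.286), array([0.337, 0.214, 0.553]))
   fore [0.357 0.22  0.571] [0.715 0.325 0.357] bar (np.float64(0.151), array([0.545, 0.275, 0.458])) upr (np.float64(0.188), array([0.539, 0.274, 0.462]))
   fore0 [0.388 0.114 0.571] [0.746 0.219 0.357] bar (np.float64(0.112), array([0.576, 0.169, 0.458])) upr (np.float64(0.116), array([0.57 , 0.167, 0.462]))
   tool [0.715 0.325 0.357] [0.674 0.173 0.026] bar (np.float64(0.238), array([0.705, 0.289, 0.278])) upr (np.float64(0.156), array([0.674, 0.173, 0.026]))
```

View pics/s4c.png

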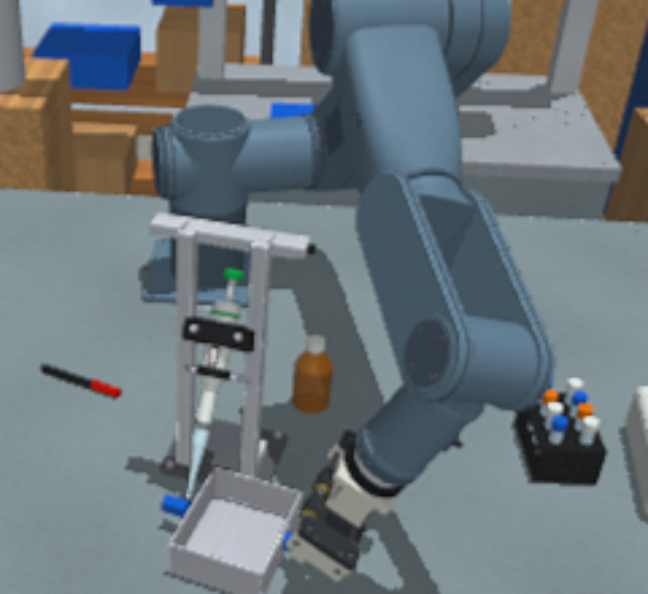

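Run:
```python
from plan import *
z=np.load("pics/s4.npz");p=z["p"];W=z["W"];d=z["d"]
hsv=cv2.cvtColor(p,cv2.COLOR_RGB2HSV);H,S,V=[hsv[...,i].astype(int) for i in range(3)]
m=(W[...,2]>.28)&(W[...,0]>.35)&(W[...,0]<.8)&(W[...,1]>.05)&(H>95)&(H<112)&(S>60)
q=arm.state()["qpos"];s,el,w,t,D=fk(q,K,True);off=Rz(q[0])@[0,K[6],0];a=el+off
u=(w-a)/np.linalg.norm(w-a);lat=Rz(q[0])@[0,1,0];nrm=np.cross(lat,u)
P=W[m];r=P-a;al=r@u;sel=(al>.0)&(al<.5)
for lo in np.arange(0,.5,.1):
    k=(al>=lo)&(al<lo+.1)
    if k.sum()>5: print(lo.round(1),k.sum(),"lat",np.percentile(r[k]@lat,[2,98]).round(3),"nrm",np.percentile(r[k]@nrm,[2,98]).round(3))
dist=[segd(x,x,S(-.02,-.095,.361),S(-.02,.095,.361))[0] for x in P[::5]]
print("min visible arm-bar",min(dist),P[::5][np.argmin(dist)])
```

```text
0.0 2224 lat [-0.068  0.131] nrm [-0.058  0.024]
0.1 1338 lat [-0.058  0.047] nrm [-0.033  0.038]
0.2 1499 lat [-0.068  0.061] nrm [-0.039  0.056]
0.3 1517 lat [-0.069  0.066] nrm [-0.056  0.051]
0.4 2052 lat [-0.07   0.063] nrm [-0.062  0.062]Traceback (most recent call last):
  File "<stdin>", line 11, in <module>
TypeError: 'numpy.ndarray' object is not callable
```

```bash
python3 -m jog '{"delta_pos":[[0.15,-0.006,0.074],[0.15,-0.006,0.074],[0.15,-0.006,0.074],[0.15,-0.006,0.074],[0.07,0,0.04],[0,0,0],[0,0,0],[0,0,0]],"delta_rot":[[0,0,0],[0,0,0],[0,0,0],[0,0,0],[0,0,0],[0,0,0],[0,0,0],[0,0,0]],"hand":[0,0,0,0,0,0,0,0]}' 40; python3 g2.py '[.6583,.1137,.0249]';  python3 tray.py w5; python3 -c "
from plan import *
grab('scene','s5');rep(arm.state()['qpos'])
a=cv2.imread('pics/s5.png')[80:300,220:460];cv2.imwrite('pics/s5c.png',cv2.resize(a,None,fx=2.7,fy=2.7))"
```

```text
time: 15.45
tool_pos: [0.6594, 0.1162, 0.0256]
eef_rot: [1.653, -2.222, 0.388]
contact_force: [0.9, 2.5, 4.0]
finger_gap: 0.0176
tcp [0.6594 0.1162 0.0256] F [0.9 2.5 4. ] gap 0.0176 t 15.45
to [0.6583 0.1137 0.0249] units [0.029 0.005 0.024]
[[-0.263, -0.959, -0.11], [-0.865, 0.284, -0.414], [0.428, -0.014, -0.904]]
blue 3003 [284.21911422 264.7995338 ] [0.6609 0.119  0.0457] ((660.9599609375, 118.23341369628906), (37.22044372558594, 18.21796226501465), 73.93544006347656)
rim ((637.6141357421875, 42.5918083190918), (120.68844604492188, 150.9944305419922), 72.95471954345703) 7834
[[548.0, 7.0], [692.0, -37.0], [727.0, 78.0], [583.0, 122.0]]
centre in stand 0.11882157871697932 0.0022526278412666376
   up [-0.024  0.108  0.222] [0.35  0.191 0.595] bar (np.float64(0.287), array([0.312, 0.182, 0.557])) upr (np.float64(0.297), array([0.318, 0.184, 0.563]))
   fore [0.35  0.191 0.595] [0.7   0.268 0.357] bar (np.float64(0.124), array([0.563, 0.238, 0.45 ])) upr (np.float64(0.155), array([0.557, 0.237, 0.454]))
   fore0 [0.374 0.083 0.595] [0.724 0.16  0.357] bar (np.float64(0.114), array([0.581, 0.129, 0.454])) upr (np.float64(0.1), array([0.581, 0.129, 0.454]))
   tool [0.7   0.268 0.357] [0.659 0.116 0.026] bar (np.float64(0.198), array([0.693, 0.242, 0.301])) upr (np.float64(0.129), array([0.659, 0.116, 0.026]))
```

View pics/s5c.png

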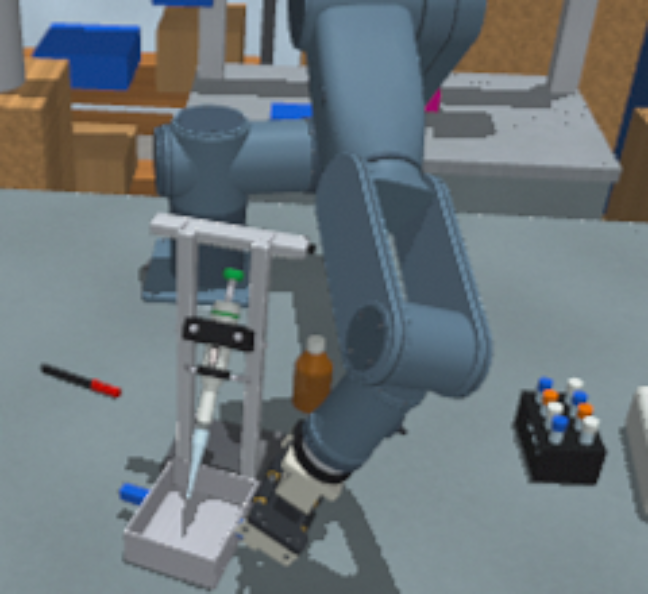

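View pics/w5.png

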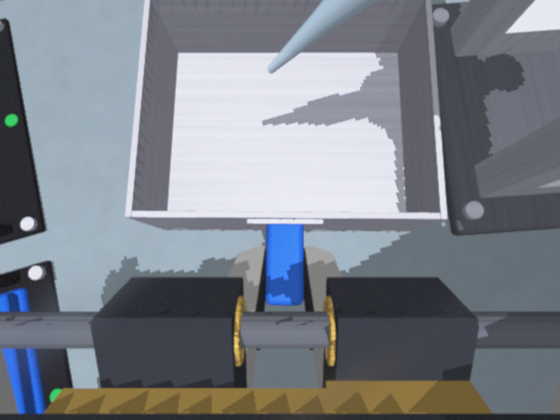

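Run:
```python
from plan import *
W=np.load("pics/w5.npz")["W"]
for v,u in((67,273),(62,279),(50,292),(30,320),(10,345)): 
    w=W[v,u];c=w[:2]-O;print(u,v,w.round(4),"stand",(c@ex).round(4),(c@ey).round(4))
yaw=np.radians(-17);R2=np.array([[np.cos(yaw),np.sin(yaw)],[-np.sin(yaw),np.cos(yaw)]])
for x in(.128,.126,.074,.064): print(x,"in tray frame",R2@(S(x,0,0)[:2]-np.array([.6376,.0426])))
```

```text
273 67 [0.6413 0.0369 0.0716] stand 0.1236 -0.0026
279 62 [0.6388 0.038  0.0757] stand 0.1209 -0.002
292 50 [0.6337 0.0398 0.0839] stand 0.1155 -0.0013
320 30 [0.6244 0.0437 0.0967] stand 0.1057 0.0005
345 10 [0.6176 0.0465 0.1071] stand 0.0985 0.0018
0.128 in tray frame [ 0.00935064 -0.0014804 ]
0.126 in tray frame [ 0.00735765 -0.00164775]
0.074 in tray frame [-0.04445997 -0.005999  ]
0.064 in tray frame [-0.0544249  -0.00683578]
```

The tip's point is at (271,69) over the tray floor, at tray-frame (+8,−2) mm with the collar at (−50,−6), so the whole tip is well inside. I'll release and withdraw.

```bash
python3 -m jog '{"delta_pos":[[0,0,0],[0,0,0],[0,0,0],[0,0,-0.2],[0,0,-0.4],[0,0,-0.5],[0,0,-0.6],[0,0,-0.6]],"delta_rot":[[0,0,0],[0,0,0],[0,0,0],[0,0,0],[0,0,0],[0,0,0],[0,0,0],[0,0,0]],"hand":[0.6,0.6,0.6,0.6,0.6,0.6,0.6,0.6]}' 40; python3 tray.py w6
cat > b1.py <<'E'
from plan import *
import sys
# press orientation: z along press, y level, x toward robot/down side
btn=S(-.050,0,.295) if len(sys.argv)<2 else np.array(eval(sys.argv[1]))
zt=np.array([.616*ex[0],.616*ex[1],-.788]);zt/=np.linalg.norm(zt);y=np.array([*ey,0]);
for sg in (1,-1):
    yy=sg*y;x=np.cross(yy,zt);D=np.c_[x,yy,zt]
    for back in (.15,.02,-.024):
        for q0 in (arm.state()["qpos"],np.array([0.1,0,1.5,0,1,0]),np.array([0.1,0,1.5,0,1,-2.5]),np.array([0.1,0,1.5,3,1,1]),np.array([.1,0,1.5,3,1,-1])):
            q,e=ik(btn-back*zt,D,K,q0)
            if e<1e-4: print(sg,back,"x",x.round(2),q.round(2))
print("btn",btn)
E
python3 b1.py
```

```text
time: 16.55
tool_pos: [0.6765, 0.1883, 0.1831]
eef_rot: [1.648, -2.213, 0.381]
contact_force: [0.1, 0.6, -0.3]
finger_gap: 0.0557
blue 473 [282.41649049  38.7230444 ] [ 0.6135 -0.036   0.0458] ((613.8922119140625, -36.258575439453125), (35.305625915527344, 16.632143020629883), 73.23006439208984)
blue 701 [280.65477889 191.32382311] [0.6614 0.1191 0.0457] ((661.0382080078125, 118.6750717163086), (36.8372917175293, 17.422395706176758), 73.06888580322266)
rim ((637.2236328125, 41.358131408691406), (122.86827087402344, 150.23098754882812), 73.03571319580078) 2223
[[547.0, 5.0], [691.0, -39.0], [727.0, 78.0], [583.0, 122.0]]
centre in stand 0.11870060146871958 0.0009642894684960985
1 0.15 x [-0.77  0.17 -0.62] [ 0.19 -0.48  1.89 -0.27  1.12 -1.13]
1 0.15 x [-0.77  0.17 -0.62] [ 0.19 -0.48  1.89 -0.27  1.12 -1.13]
1 0.15 x [-0.77  0.17 -0.62] [ 0.19 -0.48  1.89 -0.27  1.12 -1.13]
1 0.02 x [-0.77  0.17 -0.62] [ 0.06 -0.31  2.05 -0.24  0.77 -1.17]
1 0.02 x [-0.77  0.17 -0.62] [ 0.06 -0.31  2.05 -0.24  0.77 -1.17]
1 0.02 x [-0.77  0.17 -0.62] [ 0.06 -0.31  2.05 -0.24  0.77 -1.17]
1 -0.024 x [-0.77  0.17 -0.62] [ 0.04 -0.23  2.08 -0.25  0.65 -1.17]
1 -0.024 x [-0.77  0.17 -0.62] [ 0.04 -0.23  2.08 -0.25  0.65 -1.17]
1 -0.024 x [-0.77  0.17 -0.62] [ 0.04 -0.23  2.08 -0.25  0.65 -1.17]
-1 0.15 x [ 0.77 -0.17  0.62] [ 0.19 -0.48  1.89 -0.27  1.12  2.01]
-1 0.15 x [ 0.77 -0.17  0.62] [ 0.19 -0.48  1.89 -0.27  1.12  2.01]
-1 0.02 x [ 0.77 -0.17  0.62] [ 0.06 -0.31  2.05 -0.24  0.77  1.97]
-1 0.02 x [ 0.77 -0.17  0.62] [ 0.06 -0.31  2.05 -0.24  0.77  1.97]
-1 -0.024 x [ 0.77 -0.17  0.62] [ 0.04 -0.23  2.08 -0.25  0.65  1.97]
-1 -0.024 x [ 0.77 -0.17  0.62] [ 0.04 -0.23  2.08 -0.25  0.65  1.97]
btn [0.47212921 0.07606624 0.295     ]
```

View pics/w6.png

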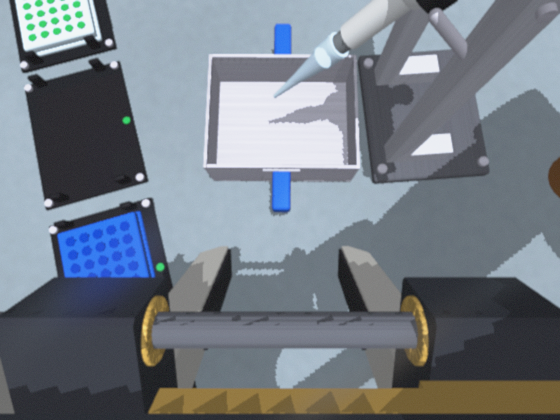

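```bash
cat > seq.py <<'E'
# python3 seq.py 'pos' frac n : rows towards press orientation (slerp frac) and pos
from plan import *
import sys
from scipy.spatial.transform import Slerp
zt=np.array([.616*ex[0],.616*ex[1],-.788]);zt/=np.linalg.norm(zt);y=np.array([*ey,0]);DP=np.c_[np.cross(y,zt),y,zt]
def seq(pos,frac,n):
    s=arm.state();C=R.from_rotvec(s["eef_rot"]);p=s["tool_pos"];d=(C.inv()*R.from_matrix(DP)).as_rotvec()
    print("tcp",p.round(4),"angle left deg",np.degrees(np.linalg.norm(d)).round(1),"F",s["contact_force"].round(1),"t",s["time"])
    step=R.from_rotvec(d*frac/n);dp=(np.array(pos)-p)/n
    print("rot row",(d*frac/n/np.pi).round(3))
    q=s["qpos"]
    for i in range(n):
        Ci=C*R.from_rotvec(d*frac*i/n);print((Ci.inv().apply(dp)/.075).round(2).tolist())
    Cf=C*R.from_rotvec(d*frac)
    for f in (.5,1):
        q,e=ik(p+f*n*dp,(C*R.from_rotvec(d*frac*f)).as_matrix(),K,q);print(f,q.round(2),round(e,5));rep(q)
if __name__=="__main__": seq(eval(sys.argv[1]),float(sys.argv[2]),int(sys.argv[3]))
E
python3 seq.py '[.60,.36,.40]' 0.3 8
```

```text
tcp [0.6788 0.1912 0.1898] angle left deg 102.5 F [-1.6  0.4  3.9] t 16.6
rot row [ 0.002 -0.01   0.019]
[-0.06, 0.2, -0.42]
[-0.06, 0.2, -0.42]
[-0.06, 0.2, -0.42]
[-0.06, 0.2, -0.42]
[-0.07, 0.21, -0.42]
[-0.07, 0.21, -0.41]
[-0.07, 0.21, -0.41]
[-0.07, 0.21, -0.41]
0.5 [ 0.39  0.65  0.79 -0.29  1.85 -2.29] 0.0
   up [-0.042  0.102  0.222] [0.256 0.226 0.648] bar (np.float64(0.383), array([0.195, 0.201, 0.561])) upr (np.float64(0.396), array([0.206, 0.205, 0.575]))
   fore [0.256 0.226 0.648] [0.654 0.39  0.643] bar (np.float64(0.326), array([0.465, 0.312, 0.645])) upr (np.float64(0.348), array([0.452, 0.306, 0.645]))
   fore0 [0.298 0.123 0.648] [0.696 0.288 0.643] bar (np.float64(0.288), array([0.507, 0.21 , 0.645])) upr (np.float64(0.293), array([0.494, 0.204, 0.645]))
   tool [0.654 0.39  0.643] [0.639 0.276 0.295] bar (np.float64(0.175), array([0.64 , 0.283, 0.319])) upr (np.float64(0.199), array([0.639, 0.276, 0.295]))
1 [ 0.5   0.6   0.62 -0.25  1.98 -2.  ] 0.0
   up [-0.053  0.097  0.222] [0.21  0.241 0.664] bar (np.float64(0.424), array([0.143, 0.204, 0.552])) upr (np.float64(0.438), array([0.152, 0.209, 0.567]))
   fore [0.21  0.241 0.664] [0.579 0.442 0.757] bar (np.float64(0.41), array([0.354, 0.319, 0.7  ])) upr (np.float64(0.429), array([0.342, 0.312, 0.697]))
   fore0 [0.263 0.144 0.664] [0.632 0.345 0.757] bar (np.float64(0.363), array([0.407, 0.222, 0.7  ])) upr (np.float64(0.37), array([0.395, 0.215, 0.697]))
   tool [0.579 0.442 0.757] [0.6  0.36 0.4 ] bar (np.float64(0.216), array([0.6 , 0.36, 0.4 ])) upr (np.float64(0.262), array([0.6 , 0.36, 0.4 ]))
```

```bash
python3 -m jog '{"delta_pos":[[-0.06,0.2,-0.42],[-0.06,0.2,-0.42],[-0.06,0.2,-0.42],[-0.06,0.2,-0.42],[-0.07,0.21,-0.42],[-0.07,0.21,-0.41],[-0.07,0.21,-0.41],[-0.07,0.21,-0.41]],"delta_rot":[[0.002,-0.01,0.019],[0.002,-0.01,0.019],[0.002,-0.01,0.019],[0.002,-0.01,0.019],[0.002,-0.01,0.019],[0.002,-0.01,0.019],[0.002,-0.01,0.019],[0.002,-0.01,0.019]],"hand":[0,0,0,0,0,0,0,0]}' 20; python3 seq.py '[.36,.30,.46]' 0.6 8
```

```text
time: 17.6
tool_pos: [0.5971, 0.3678, 0.413]
eef_rot: [1.22, -2.841, 0.366]
contact_force: [-0.2, -0.7, 0.1]
finger_gap: 0.0002
tcp [0.5971 0.3678 0.413 ] angle left deg 70.2 F [-0.2 -0.7  0.1] t 17.6
rot row [ 0.002 -0.014  0.025]
[0.36, 0.19, -0.08]
[0.37, 0.16, -0.1]
[0.38, 0.13, -0.11]
[0.38, 0.1, -0.13]
[0.38, 0.07, -0.15]
[0.38, 0.04, -0.17]
[0.38, 0.01, -0.18]
[0.37, -0.03, -0.2]
0.5 [ 0.57  0.21  1.11 -0.24  1.69 -1.56] 0.0
   up [-0.06   0.093  0.222] [0.035 0.154 0.744] bar (np.float64(0.526), array([-0.019,  0.119,  0.443])) upr (np.float64(0.554), array([-0.015,  0.122,  0.47 ]))
   fore [0.035 0.154 0.744] [0.395 0.384 0.79 ] bar (np.float64(0.496), array([0.347, 0.353, 0.784])) upr (np.float64(0.514), array([0.328, 0.341, 0.782]))
   fore0 [0.095 0.061 0.744] [0.455 0.291 0.79 ] bar (np.float64(0.449), array([0.406, 0.26 , 0.784])) upr (np.float64(0.457), array([0.388, 0.248, 0.782]))
   tool [0.395 0.384 0.79 ] [0.479 0.334 0.436] bar (np.float64(0.192), array([0.479, 0.334, 0.436])) upr (np.float64(0.24), array([0.479, 0.334, 0.436]))
1 [ 0.72 -0.08  1.42 -0.34  1.56 -1.1 ] 0.0
   up [-0.073  0.083  0.222] [-0.107  0.053  0.754] bar (np.float64(0.571), array([-0.08 ,  0.077,  0.33 ])) upr (np.float64(0.604), array([-0.073,  0.083,  0.222]))
   fore [-0.107  0.053  0.754] [0.214 0.336 0.795] bar (np.float64(0.559), array([0.214, 0.336, 0.795])) upr (np.float64(0.576), array([0.214, 0.336, 0.795]))
   fore0 [-0.034 -0.03   0.754] [0.288 0.253 0.795] bar (np.float64(0.501), array([0.288, 0.253, 0.795])) upr (np.float64(0.51), array([0.288, 0.253, 0.795]))
   tool [0.214 0.336 0.795] [0.36 0.3  0.46] bar (np.float64(0.234), array([0.36, 0.3 , 0.46])) upr (np.float64(0.271), array([0.36, 0.3 , 0.46]))
```

```bash
python3 -m jog '{"delta_pos":[[0.36,0.19,-0.08],[0.37,0.16,-0.1],[0.38,0.13,-0.11],[0.38,0.1,-0.13],[0.38,0.07,-0.15],[0.38,0.04,-0.17],[0.38,0.01,-0.18],[0.37,-0.03,-0.2]],"delta_rot":[[0.002,-0.014,0.025],[0.002,-0.014,0.025],[0.002,-0.014,0.025],[0.002,-0.014,0.025],[0.002,-0.014,0.025],[0.002,-0.014,0.025],[0.002,-0.014,0.025],[0.002,-0.014,0.025]],"hand":[0,0,0,0,0,0,0,0]}' 20; python3 seq.py '[.36,.10,.437]' 1.0 7
```

```text
time: 18.6
tool_pos: [0.3525, 0.3013, 0.4672]
eef_rot: [-0.271, 2.716, -0.176]
contact_force: [0.3, 0.3, 0.7]
finger_gap: 0.0003
tcp [0.3525 0.3013 0.4672] angle left deg 27.1 F [0.3 0.3 0.7] t 18.6
rot row [ 0.002 -0.011  0.019]
[0.09, -0.37, 0.09]
[0.07, -0.37, 0.09]
[0.05, -0.37, 0.09]
[0.04, -0.38, 0.09]
[0.02, -0.38, 0.09]
[-0.0, -0.38, 0.1]
[-0.02, -0.37, 0.1]
0.5 [ 0.56 -0.31  1.66 -0.36  1.38 -1.02] 0.0
   up [-0.058  0.094  0.222] [-0.195  0.009  0.731] bar (np.float64(0.57), array([-0.061,  0.093,  0.23 ])) upr (np.float64(0.589), array([-0.058,  0.094,  0.222]))
   fore [-0.195  0.009  0.731] [0.169 0.236 0.766] bar (np.float64(0.542), array([0.169, 0.236, 0.766])) upr (np.float64(0.55), array([0.169, 0.236, 0.766]))
   fore0 [-0.136 -0.085  0.731] [0.228 0.142 0.766] bar (np.float64(0.494), array([0.228, 0.142, 0.766])) upr (np.float64(0.499), array([0.228, 0.142, 0.766]))
   tool [0.169 0.236 0.766] [0.356 0.201 0.452] bar (np.float64(0.193), array([0.356, 0.201, 0.452])) upr (np.float64(0.213), array([0.356, 0.201, 0.452]))
1 [ 0.24 -0.51  1.85 -0.29  1.2  -1.1 ] 0.0
   up [-0.026  0.108  0.222] [-0.277  0.047  0.689] bar (np.float64(0.542), array([-0.026,  0.108,  0.222])) upr (np.float64(0.557), array([-0.026,  0.108,  0.222]))
   fore [-0.277  0.047  0.689] [0.139 0.148 0.726] bar (np.float64(0.52), array([0.139, 0.148, 0.726])) upr (np.float64(0.53), array([0.139, 0.148, 0.726]))
   fore0 [-0.251 -0.061  0.689] [0.165 0.04  0.726] bar (np.float64(0.487), array([0.165, 0.04 , 0.726])) upr (np.float64(0.515), array([0.165, 0.04 , 0.726]))
   tool [0.139 0.148 0.726] [0.36  0.1   0.437] bar (np.float64(0.163), array([0.36 , 0.1  , 0.437])) upr (np.float64(0.183), array([0.36 , 0.1  , 0.437]))
```

```bash
python3 -m jog '{"delta_pos":[[0.09,-0.37,0.09],[0.07,-0.37,0.09],[0.05,-0.37,0.09],[0.04,-0.38,0.09],[0.02,-0.38,0.09],[0,-0.38,0.1],[-0.02,-0.37,0.1],[0,0,0]],"delta_rot":[[0.002,-0.011,0.019],[0.002,-0.011,0.019],[0.002,-0.011,0.019],[0.002,-0.011,0.019],[0.002,-0.011,0.019],[0.002,-0.011,0.019],[0.002,-0.011,0.019],[0,0,0]],"hand":[0,0,0,0,0,0,0,0]}' 20; python3 seq.py '[.36,.10,.437]' 1.0 2 | head -4
python3 - <<'E'
from h import *
for n,f in(("wrist","w7"),("top","t7")):
    p,d,W=grab(n,f)
    hsv=cv2.cvtColor(p,cv2.COLOR_RGB2HSV);H,S,V=[hsv[...,i].astype(int) for i in range(3)]
    g=(H>50)&(H<85)&(S>120)&(W[...,2]>.26)&(W[...,2]<.32)
    t=g&(W[...,2]>.285)
    if g.sum(): print(n,g.sum(),np.argwhere(g).mean(0),np.median(W[g],0),W[g].min(0),W[g].max(0))
E
```

```text
time: 19.6
tool_pos: [0.352, 0.0942, 0.4434]
eef_rot: [0.283, 2.434, -0.058]
contact_force: [-0.1, 0.3, 1.0]
finger_gap: 0.0004
tcp [0.352  0.0942 0.4434] angle left deg 2.5 F [-0.1  0.3  1. ] t 19.6
rot row [ 0.003  0.004 -0.004]
[-0.01, 0.05, 0.06]
[-0.01, 0.05, 0.06]
wrist 412 [186.70873786 283.65533981] [0.47195681 0.07266632 0.29501773] [0.46230156 0.06036777 0.28708888] [0.48335702 0.08483104 0.30343961]
top 55 [216.32727273 252.43636364] [0.4726542  0.07341544 0.29588095] [0.4621385  0.06180877 0.27189521] [0.48610893 0.08263538 0.30259288]
```

View pics/w7.png

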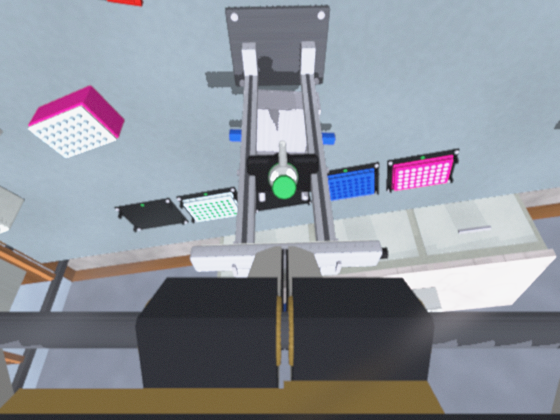

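The view shows the green button at (284,187), the light bar at (285,258), and the fingers aligned with the pipette plane. Button top measured at (0.472, 0.073, 0.295). I'll move to 15 mm short of it along the axis.

```bash
cat > b2.py <<'E'
from seq import *
B=np.array([.472,.0735,.295]);s=arm.state();C=R.from_rotvec(s["eef_rot"]).as_matrix()
delta(B,DP); print("along-axis pos beyond button-up(mm)",((s["tool_pos"]-B)@DP*1000).round(1))
E
python3 b2.py; python3 -c "
from seq import *
B=np.array([.472,.0735,.295])
q,e=ik(B-.015*zt,DP,K,arm.state()['qpos']);print(q,e);q,e=ik(B+.03*zt,DP,K,arm.state()['qpos']);print(q,e)"
```

```text
now [0.3528 0.0959 0.4441] pos units [ 0.023 -0.015  2.563] rot units [ 0.0073  0.0089 -0.0072] F [-0.5  0.8  0.8] gap 0.0002 t 19.7
target [0.472  0.0735 0.295 ] pos units in target axes [-0.049  0.044  2.562]
along-axis pos beyond button-up(mm) [   3.7   -3.3 -192.1]
[ 0.05057487 -0.30432106  2.05566198 -0.23558988  0.75769377 -1.18872998] 1.362939742029148e-09
[ 0.02417344 -0.22160775  2.09051609 -0.24554435  0.63740401 -1.18393082] 1.85497854343112e-12
```

```bash
python3 -m jog '{"delta_pos":[[0,0,0],[-0.05,0.044,0],[0,0,0.4],[0,0,0.4],[0,0,0.4],[0,0,0.3],[0,0,0.3],[0,0,0.2]],"delta_rot":[[0.007,0.009,-0.007],[0,0,0],[0,0,0],[0,0,0],[0,0,0],[0,0,0],[0,0,0],[0,0,0]],"hand":[0,0,0,0,0,0,0,0]}' 20; python3 b2.py
```

```text
time: 20.7
tool_pos: [0.453, 0.0915, 0.3297]
eef_rot: [0.239, 2.465, -0.074]
contact_force: [-0.7, 0.0, -0.2]
finger_gap: 0.0003
now [0.453  0.0915 0.3297] pos units [ 0.054 -0.19   0.545] rot units [0.0059 0.001  0.0043] F [-0.7  0.  -0.2] gap 0.0003 t 20.7
target [0.472  0.0735 0.295 ] pos units in target axes [ 0.05  -0.181  0.548]
along-axis pos beyond button-up(mm) [ -3.7  13.6 -41.1]
```

```bash
python3 -m jog '{"delta_pos":[[0,0,0],[0.05,-0.18,0],[0,0,0],[0,0,0.15],[0,0,0.15],[0,0,0],[0,0,0],[0,0,0]],"delta_rot":[[0.006,0.001,0.004],[0,0,0],[0,0,0],[0,0,0],[0,0,0],[0,0,0],[0,0,0],[0,0,0]],"hand":[0,0,0,0,0,0,0,0]}' 20; python3 b2.py;python3 -c "
from h import *
grab('wrist','w8');grab('scene','s8')
a=cv2.imread('pics/s8.png')[80:300,200:420];cv2.imwrite('pics/s8c.png',cv2.resize(a,None,fx=2.7,fy=2.7))"
```

```text
time: 21.7
tool_pos: [0.4637, 0.0814, 0.3063]
eef_rot: [0.254, 2.472, -0.087]
contact_force: [0.5, -0.5, 0.4]
finger_gap: 0.0008
now [0.4637 0.0814 0.3063] pos units [-0.01  -0.081  0.198] rot units [ 0.0016 -0.0015  0.0021] F [ 0.5 -0.5  0.4] gap 0.0008 t 21.7
target [0.472  0.0735 0.295 ] pos units in target axes [-0.01  -0.08   0.199]
along-axis pos beyond button-up(mm) [  0.7   6.  -14.9]
```

View pics/w8.png

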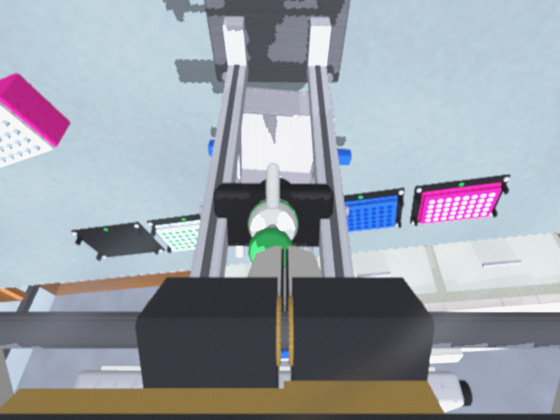

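View pics/s8c.png

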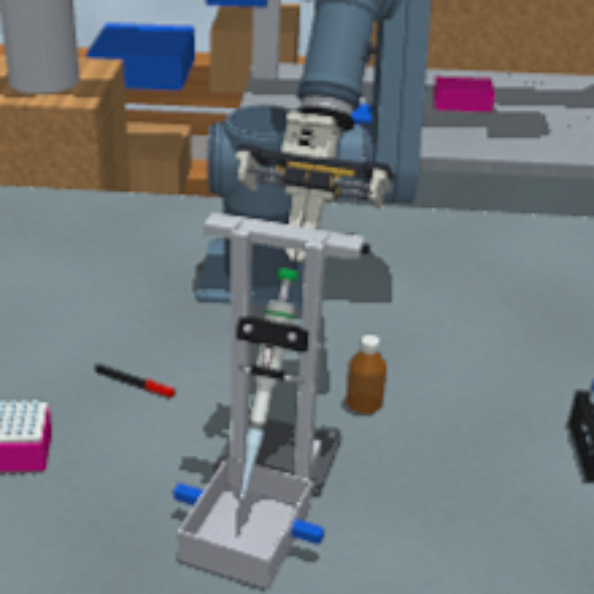

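Fingers sit about 6 mm to the button's +y side, matching the numbers. I'll centre them and make contact.

```bash
python3 -m jog '{"delta_pos":[[0,-0.09,0],[0,-0.02,0],[0,0,0],[0,0,0.1],[0,0,0.05],[0,0,0.03],[0,0,0],[0,0,0]],"delta_rot":[[0.001,-0.001,0.002],[0,0,0],[0,0,0],[0,0,0],[0,0,0],[0,0,0],[0,0,0],[0,0,0]],"hand":[0,0,0,0,0,0,0,0]}' 20; python3 b2.py
```

```text
time: 22.8
tool_pos: [0.4707, 0.0707, 0.2956]
eef_rot: [0.263, 2.466, -0.088]
contact_force: [-1.8, -0.6, 1.0]
finger_gap: 0.0005
now [0.4707 0.0707 0.2956] pos units [-0.002  0.04   0.012] rot units [ 0.0006  0.     -0.0001] F [-1.8 -0.6  1. ] gap 0.0005 t 22.8
target [0.472  0.0735 0.295 ] pos units in target axes [-0.002  0.04   0.012]
along-axis pos beyond button-up(mm) [ 0.2 -3.  -0.9]
```

```bash
python3 -m jog '{"delta_pos":[[0,0.02,0.06],[0,0.01,0.06],[0,0,0.06],[0,0,0.06],[0,0,0.06],[0,0,0.06],[0,0,0.04],[0,0,0]],"delta_rot":[[0,0,0],[0,0,0],[0,0,0],[0,0,0],[0,0,0],[0,0,0],[0,0,0],[0,0,0]],"hand":[0,0,0,0,0,0,0,0]}' 20; python3 b2.py
```

```text
time: 23.8
tool_pos: [0.4857, 0.0694, 0.2775]
eef_rot: [0.262, 2.463, -0.091]
contact_force: [-7.3, -3.4, 3.6]
finger_gap: 0.0003
now [0.4857 0.0694 0.2775] pos units [ 0.005  0.015 -0.302] rot units [0.0002 0.0012 0.0002] F [-7.3 -3.4  3.6] gap 0.0003 t 23.8
target [0.472  0.0735 0.295 ] pos units in target axes [ 0.006  0.015 -0.302]
along-axis pos beyond button-up(mm) [-0.4 -1.1 22.6]
```

```bash
python3 -m jog '{"delta_pos":[[0,0,0.05],[0,0,0.05],[0,0,0.05],[0,0,0.05],[0,0,0.06],[0,0,0.06],[0,0,0.06],[0,0,0.06]],"delta_rot":[[0,0,0],[0,0,0],[0,0,0],[0,0,0],[0,0,0],[0,0,0],[0,0,0],[0,0,0]],"hand":[0,0,0,0,0,0,0,0]}' 20; python3 b2.py; python3 -c "
from h import *
grab('scene','s9')
a=cv2.imread('pics/s9.png')[80:300,200:420];cv2.imwrite('pics/s9c.png',cv2.resize(a,None,fx=2.7,fy=2.7))"
```

```text
time: 24.8
tool_pos: [0.4876, 0.0694, 0.2772]
eef_rot: [0.258, 2.448, -0.09]
contact_force: [-58.0, 4.6, 46.9]
finger_gap: 0.0004
now [0.4876 0.0694 0.2772] pos units [ 0.017  0.01  -0.32 ] rot units [0.0009 0.0059 0.0006] F [-58.    4.6  46.9] gap 0.0004 t 24.8
target [0.472  0.0735 0.295 ] pos units in target axes [ 0.023  0.009 -0.319]
along-axis pos beyond button-up(mm) [-1.7 -0.7 23.9]
```

View pics/s9c.png

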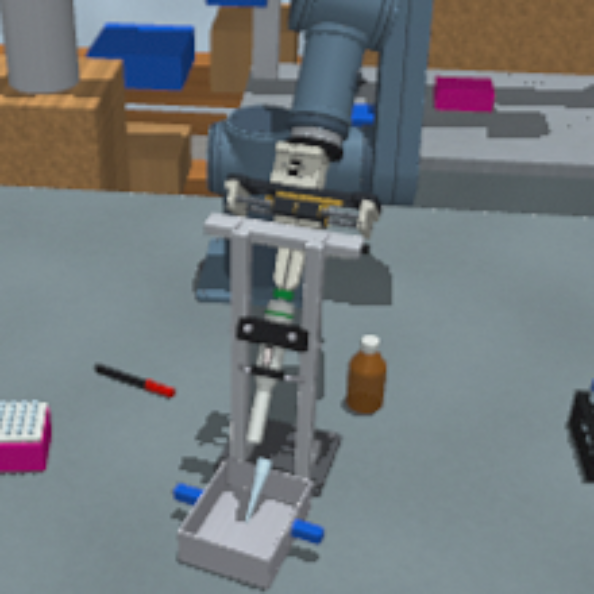

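At the stop (23.9 mm, force rising sharply) and the tip has come off. Backing off along the axis.

```bash
python3 -m jog '{"delta_pos":[[0,0,-0.1],[0,0,-0.15],[0,0,-0.2],[0,0,-0.3],[0,0,-0.4],[0,0,-0.4],[0,0,-0.4],[0,0,-0.3]],"delta_rot":[[0,0,0],[0,0,0],[0,0,0],[0,0,0],[0,0,0],[0,0,0],[0,0,0],[0,0,0]],"hand":[0,0,0,0,0,0,0,0]}' 20; python3 b2.py; python3 -c "
from h import *
p,d,W=grab('wrist','w10')
hsv=cv2.cvtColor(p,cv2.COLOR_RGB2HSV);H,S,V=[hsv[...,i].astype(int) for i in range(3)]
g=(H>50)&(H<85)&(S>120)&(W[...,2]>.24)&(W[...,2]<.32);print(np.median(W[g],0))
grab('top','t10');grab('scene','s10')
a=cv2.imread('pics/s10.png')[80:300,200:420];cv2.imwrite('pics/s10c.png',cv2.resize(a,None,fx=2.7,fy=2.7))"
```

```text
time: 25.85
tool_pos: [0.3804, 0.0934, 0.4103]
eef_rot: [0.259, 2.451, -0.085]
contact_force: [0.2, -0.4, 0.4]
finger_gap: 0.0006
now [0.3804 0.0934 0.4103] pos units [-0.007 -0.013  1.981] rot units [0.0019 0.0049 0.0001] F [ 0.2 -0.4  0.4] gap 0.0006 t 25.85
target [0.472  0.0735 0.295 ] pos units in target axes [-3.800e-02 -1.000e-03  1.981e+00]
along-axis pos beyond button-up(mm) [ 2.800e+00  1.000e-01 -1.486e+02]
[0.47211729 0.07291766 0.29486619]
```

View pics/s10c.png

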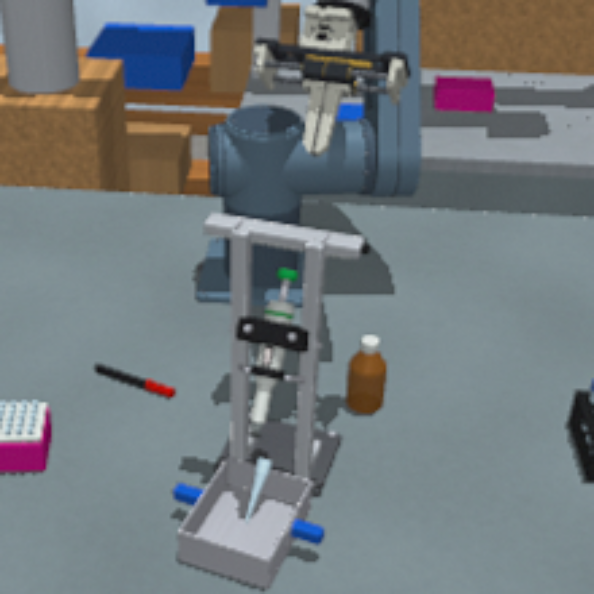

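View pics/w10.png

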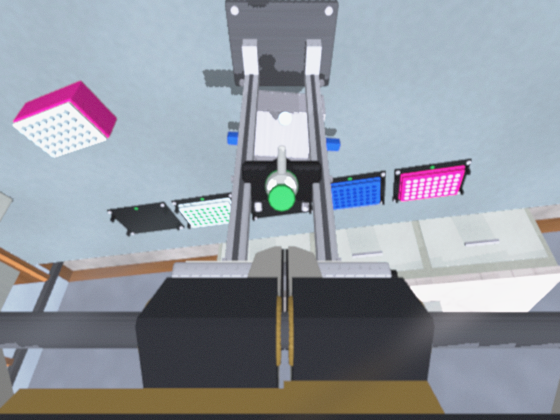

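View pics/t10.png

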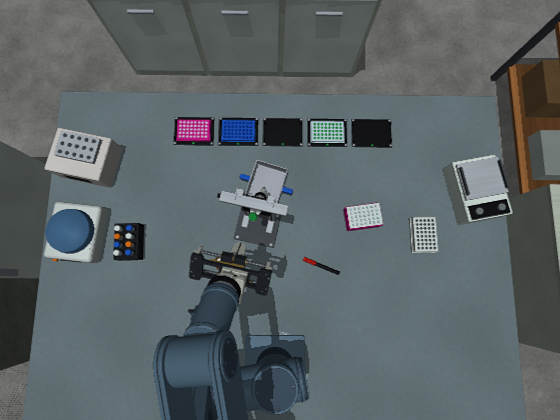

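Button is back at its up position (0.295 m), the tip is in the tray. It seems to lean on the rear wall, so I'll check that more closely.

```bash
python3 -m jog '{"delta_pos":[[0,0.3,-0.4],[0,0.5,-0.3],[0,0.5,-0.2],[0,0.5,-0.1],[0,0.5,0],[0,0,0],[0,0,0],[0,0,0]],"delta_rot":[[0,0,0],[0,0,0],[0,0,0],[0,0,0],[0,0,0],[0,0,0],[0,0,0],[0,0,0]],"hand":[0,0,0,0,0,0,0,0]}' 20
python3 - <<'E'
from plan import *
p,d,W=grab('scene','s11')
a=p[:,:,::-1][235:305,260:330];cv2.imwrite('pics/s11c.png',cv2.resize(a,None,fx=8,fy=8,interpolation=cv2.INTER_CUBIC))
yaw=np.radians(-17);R2=np.array([[np.cos(yaw),np.sin(yaw)],[-np.sin(yaw),np.cos(yaw)]])
c=np.array([.6372,.0415])
for v in range(245,278,2):
  print(v,[( u,*(R2@(W[v,u][:2]-c)*1000).round(0).astype(int).tolist(),int(W[v,u][2]*1000)) for u in range(288,304,2) if d[v,u]>0])
E
```

```text
time: 27.0
tool_pos: [0.3743, 0.276, 0.4573]
eef_rot: [0.26, 2.461, -0.103]
contact_force: [-0.4, -0.4, -0.5]
finger_gap: 0.0007
245 [(288, -103, -57, 45), (290, -107, -50, 44), (292, -134, -54, 21), (294, -149, -52, 10), (296, -151, -44, 11), (298, -152, -37, 13), (300, -150, -28, 18), (302, -159, -23, 13)]
247 [(288, -109, -59, 30), (290, -108, -51, 34), (292, -134, -53, 12), (294, -135, -46, 13), (296, -140, -40, 12), (298, -147, -34, 8), (300, -143, -25, 15), (302, -153, -21, 8)]
249 [(288, -102, -56, 27), (290, -107, -50, 25), (292, -126, -50, 10), (294, -131, -44, 8), (296, -66, -11, 73), (298, -128, -27, 16), (300, -134, -21, 14), (302, -140, -16, 11)]
251 [(288, -74, -44, 44), (290, -74, -36, 47), (292, -76, -30, 48), (294, -117, -38, 11), (296, -63, -9, 66), (298, -64, -2, 68), (300, -74, 1, 61), (302, -127, -11, 13)]
253 [(288, -75, -45, 34), (290, -72, -36, 40), (292, -71, -27, 44), (294, -62, -16, 55), (296, -58, -7, 61), (298, -59, 0, 63), (300, -114, -13, 13), (302, -116, -7, 13)]
255 [(288, -71, -43, 28), (290, -71, -35, 31), (292, -68, -26, 37), (294, -53, -12, 55), (
[... 1133 characters left out ...]
 -6, 3), (296, -42, 0, 2), (298, -42, 8, 5), (300, -49, 13, 1), (302, -47, 21, 5)]
271 [(288, -22, -22, 2), (290, -22, -14, 4), (292, -25, -8, 4), (294, -30, -2, 2), (296, -32, 4, 3), (298, -30, 13, 8), (300, -35, 18, 6), (302, -40, 24, 4)]
273 [(288, -12, -18, 3), (290, -15, -11, 3), (292, -18, -5, 3), (294, -20, 2, 3), (296, -24, 8, 2), (298, -28, 14, 1), (300, -30, 20, 1), (302, -34, 26, 0)]
275 [(288, -2, -13, 4), (290, -2, -6, 7), (292, -10, -2, 1), (294, -11, 5, 3), (296, -16, 11, 1), (298, -18, 17, 1), (300, -19, 25, 4), (302, -19, 32, 7)]
277 [(288, 3, -11, 0), (290, 6, -3, 6), (292, 1, 3, 4), (294, -1, 10, 5), (296, -5, 15, 4), (298, -9, 21, 2), (300, -13, 27, 1), (302, -16, 33, 0)]
```

View pics/s11c.png

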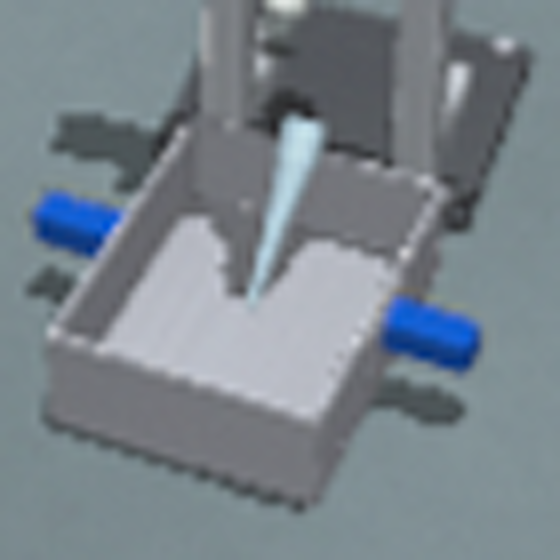

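Run:
```python
from h import *
a=np.load("pics/top0.npz")["p"];p,d,W=grab("top","t12")
df=cv2.absdiff(a,p).max(2)>50
for n,(u,v) in dict(bottle=(222,262),rack=(128,240),box=(363,216),marker=(321,265),deepwell=(424,234)).items(): print(n,df[v-22:v+22,u-22:u+22].mean().round(3))
s=arm.state();print(s["contact_force"],s["time"])
p,d,W2=grab("scene","s12");print(cv2.absdiff(p[235:305,260:330],np.load("pics/s11.npz")["p"][235:305,260:330]).max())
```

```text
bottle 0.013
rack 0.116
box 0.0
marker 0.0
deepwell 0.0
[ 0.52556258 -0.43055281 -0.46185631] 27.1
12
```

```bash
python3 -c "
import cv2
a=cv2.imread('pics/t12.png')[90:300,90:460];cv2.imwrite('pics/t12c.png',cv2.resize(a,None,fx=2.1,fy=2.1))"
```

```text
(no output)
```

View pics/t12c.png

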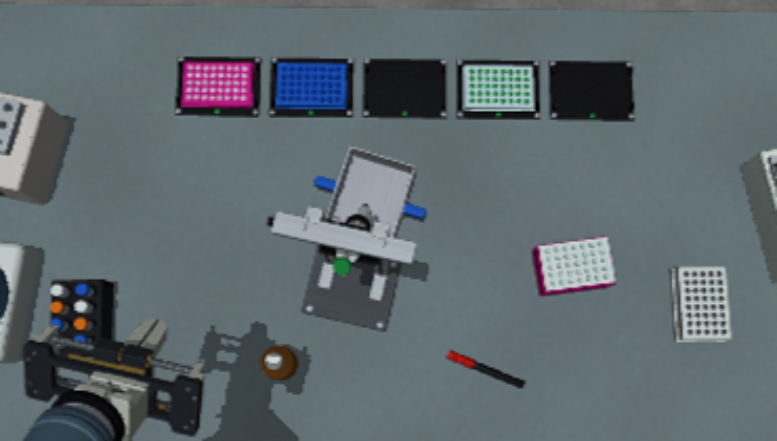

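The bystanders stand where they were. The rack differs only because the gripper partly covers it at (110,330).

```bash
python3 -c "
from cell import arm
print(arm.job_done())"
```

```text
the job is handed in; nothing more can be done
None
```

The job is done and handed in at about 27 s: the tray is under the tip, the tip has been ejected into it, and the button is back up. `job_done` gave no verdict.

- **Tray:** I slid it by handle_a until its centre was at about x +119, y +1 mm in the stand's axes. It was flat, with the whole tip over it, and I let go before pressing.
- **Problem on the way:** on the first slide the tray caught the corner of the stand's base and turned about 8° in the grip. I released it, measured again, gripped it again and brought it in clear of the base.
- **Button:** I pressed along the pipette axis to the stop, reading 23.9 mm of travel. The force rose to about 75 N against the stop, through the fingertips, and the tip came off. The button sprang back to 0.295 m.

**Last checks:**
- **Tip:** it is in the tray and did not move between the last pictures. It does not lie flat: it leans on the rear wall, with its collar about 15–20 mm above the rim and roughly level with the wall's edge.
- **Other labware:** the bottle, tip box, marker and deep-well block looked unmoved. The picture comparison flagged the tube rack, but the gripper partly covers it in that view; what shows looks in place.
- **Robot:** it is clear of everything, with no contact force at the wrist.

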